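# Clip a slide home, capture it, swing the clip clear

## Robot

A 7-joint arm with a two-finger parallel gripper is mounted at the origin on the work surface. World frame = base frame: x ahead of the robot, y to its left, z up, the work surface at z = 0. Lengths are in m, angles in rad, forces in N, time in s.
With the tool pointing down it reaches from about 0.4 to 0.875 m from the base axis. Payload 6.5 kg.
Tool frame: the origin (TCP) lies on the centre line of the jaws, within the pads' length; the fingertips stand 19 mm ahead of it and the grasp point (between the pads) is the TCP; x points along the fingers, y is the direction in which the jaws open and shut, and the axes are right-handed (so a half turn about x gives the same grasp; the last joint's range is limited). The gripper opens to 88 mm and grips with 3 to 60 N. Pads are 18 mm wide; open, the fingers measure 123 mm over their backs; the gripper's body (75 mm by 187 mm) begins 45 mm behind the grasp point.
Start: joints at [-1.379, 0.536, -0.004, 1.538, 0.003, 1.067, -0.071], TCP at [0.166, 0.629, 0.258] pointing down, gripper open.
Joint ranges: [-2.7, 2.7], [-0.37, 2.16], [-1.27, 1.26], [0.24, 2.4], [-1.31, 4.45], [0.19, 1.91], [-2.76, 2.76]. Speed limits (rad/s): [2.39, 2.39, 3.14, 3.14, 3.14, 3.14, 3.14].

## Interface

Orientations are given as a unit quaternion [x, y, z, w].
In Python, from bench import env, snapshot, workorder gives the robot as it stands.
- The arm moves only by the tool carry_out, never from a script. Its argument "increments" is one flat list of numbers, 5 for each row, row after row: the shift along the tool's x, y, z in cm, then the turn about the tool's x in rad, then the opening, from 0 (shut) to 1 (fully open). In form: [x, y, z, twist, hand, x, y, z, twist, hand, ...]. A call has 1 to 12 rows; each row shifts and turns the commanded pose from where the row before left it, along the tool's axes as they then stand; what a row does not reach is not made up. A row lasts 1/12 s, in which the tool goes at most 41.7 mm and 7.16 degrees, less where a joint would pass 70% of its speed; a pose out of reach is approached as far as the arm can. A call is refused whole if a number of a shift passes 4.17 or a number of a turn 0.125, either way. A call with a gripper value outside its range is refused whole. The fingers move at their own pace and stop on an object; the grip force is fixed at half the most. Time passes only in rows, so rows that do not move let the fingers close. It gives the time, the measured TCP pose, the force and the opening at its end, in the units of the state.
- env.sense(): the state, without advancing time (a new reading comes with each control period).
- snapshot(name): name is "scene" or "side" or "wrist"; returns a dict with "pixels" (420x560x3 uint8, red, green, blue), "intrinsics" (3x3 intrinsics, pixels), "rvec" (rotation vector, rad) and "tvec" (3), from world to camera coordinates, as OpenCV has them. Camera axes: x right, y down, z forward; pixel columns grow to the right and rows downward; lengths in m; the calibration is good to about 2 mm. A picture is of the moment at which its call begins. There is no depth.
- workorder.sign_off(): hands the job in, once; it reports no verdict.
The state is a dict: "t": time; "qpos": joint angles; "joint_velocities": joint speeds; "tau": joint torques, N m; "position": TCP position; "eef_rot": TCP orientation; "force": force on the tool from outside, world axes, zero at the start; "moment": the same for the moment, N m; "opening": opening from 0.0 (shut) to 1.0 (fully open).
Only numpy, scipy, OpenCV 4.12 (cv2) and the standard library are available. Lean on these libraries where they do the work, as an engineer would, in place of code of your own. Each camera call takes 0.05 s, during which the arm holds its last target.

## Task

Swing the imager's spring clip by its red knob onto the slide carrier's edge until it has pushed the carrier square against the fence and presses on it snugly, with about 6 newtons, and let go so the clip holds it alone. Then press the green capture button fully, and afterwards swing the clip well clear again (at least 60 degrees from the slide's edge), leaving the slide home against its fence. Nothing but the clip may push the slide, never hard (over 13 N it cracks), and leave everything else where it is.

Things in the scene. Friction and masses are not known exactly. Their poses are not given: they have to be found in the camera images.
- imager: Slide imager, a white deck 240 x 260 x 30 mm (x, y, z) fixed to the bench; its position and yaw vary. Origin: centre of its underside; deck top at z = 30 mm. In its frame: a dark steel fence bar 100 mm long along x, 12 mm high above the deck, whose slide-side face lies at y = -60 mm; clip pivot screw at (-25, 30) mm; capture button at (-85, -90) mm.
- slide: The slide carrier in hand: blue frame 90 x 60 x 8 mm (x, y, z) with a glass window and magenta samples, 80 g, loose flat on the deck. Origin: centre of its underside, axes along its sides. Home: long side flush on the fence, that is origin at y = -30 mm in the imager's frame (x stays about 15 mm) and square to it. It starts 6 to 13 mm off the fence and up to 3 degrees askew; carrier, deck, fence and nose are polished and slide easily.
- clip (a joint): Swing angle (rad) of the clip on its vertical pivot screw. 0: its steel bar lies along the imager's +x, parallel to the fence; grows as it swings away from the slide, anticlockwise from above; limits -0.35 and 1.8; starts open, 1.15 to 1.6. Pivot friction of 0.36 N m (4.8 N of sideways push at the knob) keeps it where it is left and holds up to 9 N at the nose (more slips back to 9 N).
- clip_knob (a point): Centre of the top of the clip's red knob: upright cylinder 15 mm in diameter, 75 mm from the pivot axis along the bar, standing from 50 to 81.5 mm above the bench. The bar below is 13 mm wide, 44.5 to 50.5 mm above the bench, and passes over the slide (top at 38 mm) and the fence (top at 42 mm).
- clip_pivot (a point): Top of the clip's brass pivot screw, on the pivot axis, 53.5 mm above the bench. The sprung leaf under the bar turns about it too: once the slide is home, each further 0.01 rad of swing adds 2.5 N at the nose (3.3 N per mm of knob travel), felt at the knob as 0.53 N per newton at the nose, on top of the 4.8 N of friction.
- clip_nose_mean (a point): Mean place of the leaf's orange nose (upright, radius 6 mm, 1.5 to 13.5 mm above the deck), which meets the slide's edge: 40 mm along the bar, 24 mm to its slide side. The real nose stands out up to 6.5 mm more or less across the bar, set anew each time and not reported. So it comes to bear on a home slide at a swing angle anywhere from -0.18 to 0.18: feel for it.
- capture (a joint): Travel (m) of the capture button: 0 up, 0.006 fully down; a spring, about 1.5 N to start and 5 N at the bottom; it comes up again.
- capture_top (a point): Centre of the top of the green capture button, 26 mm in diameter in a black collar, top about 48 mm above the bench when up.
- oil_bottle: Bystander: amber oil bottle, 26 mm in diameter, 50 mm tall, standing on the imager's far right corner. Origin: centre of its underside.
- spacer_ring: Bystander: brass ring, 36 mm outside diameter, 10 mm high, lying on the imager's near left corner. Origin: centre of its underside.
- spare_slide: Bystander: another carrier, white frame, 90 x 60 x 8 mm, on the bench. Origin: centre of its underside.
- tube_rack: Bystander: black tube rack 110 x 70 x 45 mm with coloured caps (to 57 mm). Origin: centre of its underside.
- reagent_bottle: Bystander: clear bottle, 66 mm in diameter, 150 mm tall, blue cap. Origin: centre of its underside.
- beaker: Bystander: glass beaker, 70 mm in diameter, 90 mm tall. Origin: centre of its underside.
- slide_box: Bystander: yellow slide box 100 x 80 x 35 mm. Origin: centre of its underside.
Things that resemble listed ones, but are neither listed nor needed, are in the scene too. There is more than one size of the slide; the job needs the middle-sized.

How it is judged:
By the outcome, as a careful person would: the job done as asked, in the order asked, and still so for the second after the job is handed in, with the robot touching nothing.
It also fails if it takes over 72 s, if anything falls off the work surface, if the arm or the gripper's body presses on something with over 40 N, if the wrist force passes 120 N, or if a joint passes its speed limit or range.

## Working session

There is one attempt and no reset: what is moved stays moved. The work goes in short steps, Python scripts to look and compute and a tool call to move; the robot and the scene stay as the last step left them, time stands still between calls to the robot, and variables do not carry over. Pictures are saved under pics/ and viewed, and the job is handed in when it is done.

Besides the shell and the picture viewer there is one more tool, called after "Call:" in YAML: its name, and indented under it one key for each argument. carry_out: Moves the arm, as the interface text tells. Its arguments: {"type":"object","properties":{"increments":{"type":"array"}},"required":["increments"]}

```bash
ls; mkdir -p pics
python3 - <<'E'
from bench import env, snapshot, workorder
import cv2,numpy as np
s=env.sense()
for k,v in s.items(): print(k,np.round(v,4))
for n in ["scene","side","wrist"]:
    d=snapshot(n); cv2.imwrite(f"pics/{n}0.png",d["pixels"][:,:,::-1]); print(n,d["intrinsics"],d["rvec"],d["tvec"])
E
```

```text
pics
t 0.0
qpos [-1.3792  0.5372 -0.0044  1.5389  0.0026  1.0673 -0.0712]
joint_velocities [ 0.0004 -0.0004  0.0002 -0.0001  0.0005 -0.0011 -0.0006]
tau [-0.00000e+00 -5.70983e+01  9.90800e-01 -2.51606e+01 -5.62000e-02
  1.78000e-02  2.00000e-04]
position [0.1656 0.6279 0.2568]
eef_rot [ 0.0903  0.7013 -0.0915  0.7012]
force [-0.7566 -0.7574 -0.4531]
moment [ 0.0177  0.0031 -0.0102]
opening 1.006
scene [[400.03556068   0.         281.11322587]
 [  0.         400.03556068 208.93696238]
 [  0.           0.           1.        ]] [ 1.2306726   2.36897816 -0.9216611 ] [ 0.32867456 -0.28332389  1.27471197]
side [[420.06513896   0.         274.28119232]
 [  0.         420.06513896 209.43178113]
 [  0.           0.           1.        ]] [ 2.38978285 -0.07094722  0.03146303] [-0.56578311  0.0544967   1.11270193]
wrist [[376.28768435   0.         276.71017496]
 [  0.         376.28768435 211.3509885 ]
 [  0.           0.           1.        ]] [-2.303979   -1.77797884 -0.24611468] [-0.64879536 -0.03896511  0.39051998]
```

View pics/scene0.png

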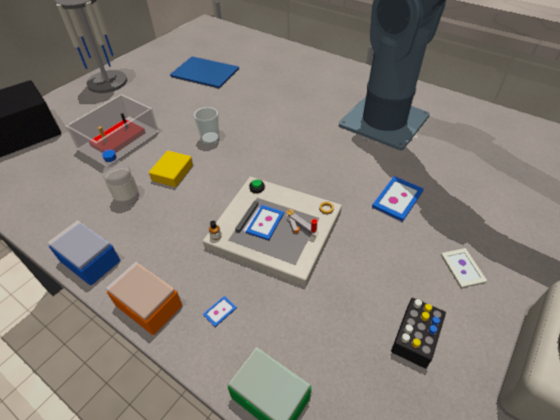

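View pics/side0.png

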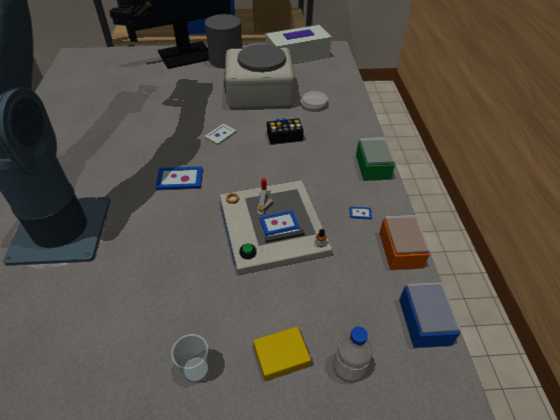

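View pics/wrist0.png

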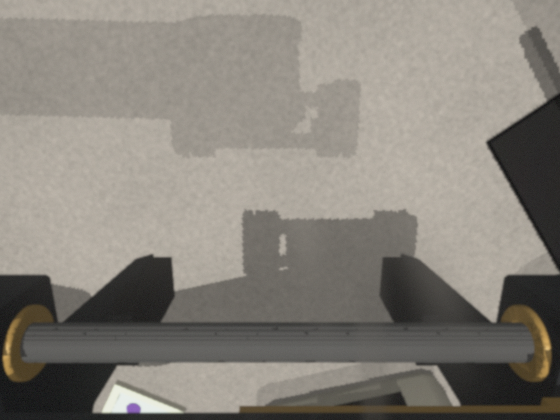

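```bash
cat > h.py <<'E'
from bench import env, snapshot, workorder
import cv2,numpy as np
from scipy.spatial.transform import Rotation as R
def ray(d,uv,z):
    Rm=cv2.Rodrigues(np.array(d["rvec"],float))[0];t=np.array(d["tvec"],float)
    K=np.array(d["intrinsics"]);c=-Rm.T@t
    v=Rm.T@np.linalg.inv(K)@np.array([uv[0],uv[1],1.])
    return c+v*(z-c[2])/v[2]
def proj(d,P):
    return cv2.projectPoints(np.array(P,float).reshape(-1,1,3),np.array(d["rvec"],float),np.array(d["tvec"],float),np.array(d["intrinsics"]),None)[0].reshape(-1,2)
def crop(d,name,x0,y0,x1,y1,f):
    im=d["pixels"][y0:y1,x0:x1,::-1]
    cv2.imwrite(f"pics/{name}.png",cv2.resize(im,None,fx=f,fy=f,interpolation=cv2.INTER_CUBIC))
E
python3 - <<'E'
from h import *
crop(snapshot("scene"),"sc1",200,170,350,280,5)
crop(snapshot("side"),"si1",210,170,340,275,6)
E
```

```text
(no output)
```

View pics/sc1.png

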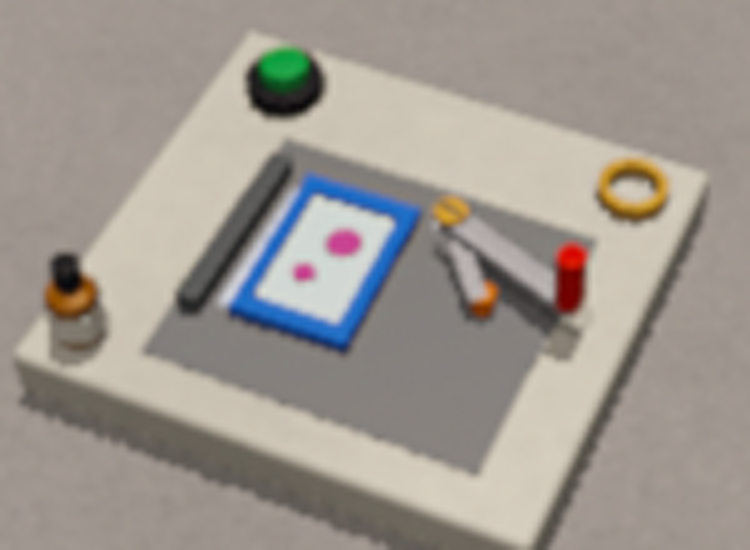

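View pics/si1.png

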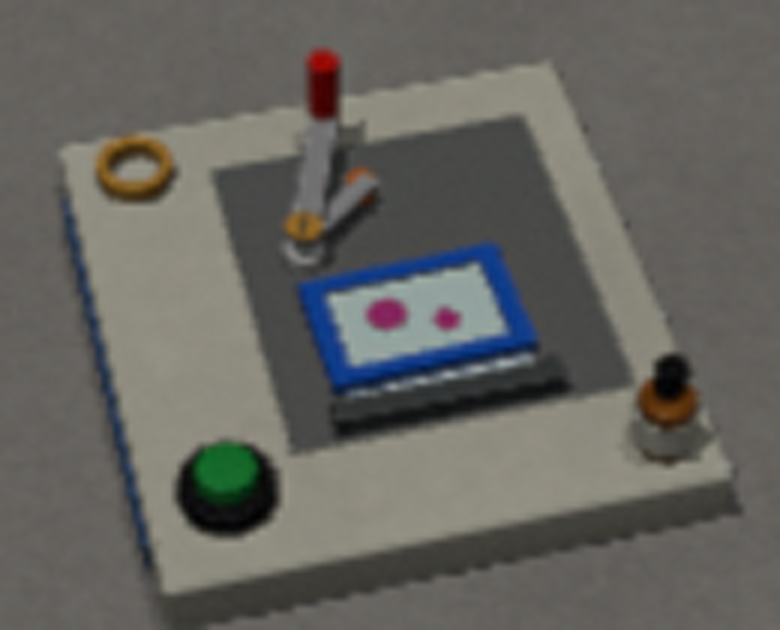

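Run:
```python
from h import *
from scipy.optimize import least_squares
sc=snapshot("scene");si=snapshot("side")
f1=lambda p:((p[0]+.5)/5-.5+200,(p[1]+.5)/5-.5+170)
f2=lambda p:((p[0]+.5)/6-.5+210,(p[1]+.5)/6-.5+170)
loc=np.array([[-.12,-.13,.03],[-.12,.13,.03],[.12,.13,.03],[.12,-.13,.03],[-.085,-.09,.048],[-.025,.03,.0535]])
A=[(250,35),(707,178),(530,545),(18,358),(286,65),(450,210)]
B=[(165,592),(62,150),(550,65),(735,478),(228,468),(304,226)]
def ws(p):
    c,s=np.cos(p[2]),np.sin(p[2]); Rz=np.array([[c,-s,0],[s,c,0],[0,0,1]])
    return loc@Rz.T+[p[0],p[1],0]
for nm,sel in (("sc",[1,0]),("si",[0,1]),("both",[1,1])):
    def res(p):
        P=ws(p);r=[]
        if sel[0]: r.append(proj(sc,P)-[f1(a) for a in A])
        if sel[1]: r.append(proj(si,P)-[f2(a) for a in B])
        return np.array(r).ravel()
    best=min((least_squares(res,[.5,0,y]) for y in (0,1.5,3,-1.5)),key=lambda s:s.cost)
    p=best.x;print(nm,p.round(4),best.cost.round(2)); 
print(res(p).reshape(2,-1,2).round(1))
for d,f,a in((sc,f1,(572,257)),(si,f2,(322,62))): 
    k=ray(d,f(a),.0815); c,s=np.cos(p[2]),np.sin(p[2]); q=np.array([[c,s],[-s,c]])@(k[:2]-p[:2]); v=q-[-.025,.03]
    print("knob",k.round(4),q.round(4),np.hypot(*v),np.arctan2(v[1],v[0]))
# slide corners z .038
for d,f,L in((sc,f1,[(308,177),(420,210),(347,347),(232,310)]),(si,f2,[(333,386),(302,284),(497,247),(537,345)])):
    for a in L:
        k=ray(d,f(a),.038); print("slide",(np.array([[c,s],[-s,c]])@(k[:2]-p[:2])).round(4))
Rt=R.from_quat(env.sense()["eef_rot"]).as_matrix();print(Rt.round(3))
print(ws(p).round(4))
```

```text
sc [ 0.5619 -0.0225  0.1938] 5.65
si [ 0.5607 -0.0229  0.1888] 2.49
both [ 0.5612 -0.0228  0.1913] 8.62
[[[-0.  -1.5]
  [ 1.4 -1.5]
  [ 0.4  1.1]
  [-1.6 -0.8]
  [-0.2  0.2]
  [ 0.6 -0.1]]

 [[-0.   0.7]
  [-0.7 -0.9]
  [ 0.8 -1.2]
  [ 0.9 -0.3]
  [ 0.1  0.7]
  [ 0.3 -0.1]]]
knob [0.5448 0.0757 0.0815] [0.0026 0.0998] 0.07501674386844294 1.1939974960672117
knob [0.5415 0.0756 0.0815] [-0.0006  0.1003] 0.07444554450299412 1.2372611255234283
slide [-0.0285 -0.0495]
slide [-0.0309  0.01  ]
slide [0.0589 0.0138]
slide [ 0.0609 -0.0445]
slide [-0.0321 -0.0485]
slide [-0.0316  0.0107]
slide [0.0566 0.0109]
slide [ 0.0573 -0.0479]
[[-0.     0.255  0.967]
 [-0.     0.967 -0.255]
 [-1.    -0.     0.   ]]
[[ 0.4681 -0.1732  0.03  ]
 [ 0.4187  0.0821  0.03  ]
 [ 0.6543  0.1277  0.03  ]
 [ 0.7037 -0.1276  0.03  ]
 [ 0.4949 -0.1273  0.048 ]
 [ 0.531   0.0019  0.0535]]
```

The blue carrier on the deck, at side crop (420,315), is the middle-sized one. The large one is beside the base at side (180,178), and the small one is near the bench edge at side (360,212). The imager fit agrees between both cameras, and the knob radius of 75 mm checks out. I'm moving above the knob.

Call:
carry_out:
  increments: [0, -2.43, 2.81, 0, 0.4, 0, -2.43, 2.81, 0, 0.4, 0, -2.43, 2.81, 0, 0.4, 0, -2.43, 2.81, 0, 0.4, 0, -2.43, 2.81, 0, 0.4, 0, -2.43, 2.81, 0, 0.4, 0, -2.43, 2.81, 0, 0.4, 0, -2.43, 2.81, 0, 0.4, 0, -2.43, 2.81, 0, 0.4, 0, -2.43, 2.81, 0, 0.4, 0, -2.43, 2.81, 0, 0.4, 0, -2.43, 2.81, 0, 0.4]

```text
t: 1.35
position: [0.4182, 0.259, 0.258]
eef_rot: [0.091, 0.701, -0.091, 0.701]
force: [0.1, 0.5, 0.4]
opening: 0.4
```

Call:
carry_out:
  increments: [0, -2.43, 2.81, 0, 0.4, 0, -2.43, 2.81, 0, 0.4, 0, -2.43, 2.81, 0, 0.4, 0, -2.43, 2.81, 0, 0.4, 0, -2.43, 2.81, 0, 0.4, 0, -2.43, 2.81, 0, 0.4, 0, 0, 0, 0, 0.4]

```text
t: 1.93
position: [0.5467, 0.0686, 0.2583]
eef_rot: [0.093, 0.699, -0.095, 0.702]
force: [-0.6, -0.8, -0.9]
opening: 0.397
```

Call:
carry_out:
  increments: [0, 0, 0, 0.123, 0.4, 0, 0, 0, 0.123, 0.4, 0, 0, 0, 0.123, 0.4, 0, 0, 0, 0.123, 0.4, 0, 0, 0, 0.123, 0.4, 0, 0, 0, 0.123, 0.4, 0, 0, 0, 0.123, 0.4, 0, 0, 0, 0.123, 0.4, 0, 0, 0, 0.123, 0.4, 0, 0, 0, 0.123, 0.4, 0, 0, 0, 0.123, 0.4, 0, 0, 0, 0.123, 0.4]

```text
t: 2.93
position: [0.5432, 0.077, 0.2578]
eef_rot: [0.54, 0.456, -0.54, 0.456]
force: [0.1, -0.4, -0.6]
opening: 0.401
```

Call:
carry_out:
  increments: [0, 0, 0, 0, 0.4, 0, 0, 0, 0, 0.4]

```text
t: 3.1
position: [0.5432, 0.0769, 0.2577]
eef_rot: [-0.538, -0.459, 0.538, -0.459]
force: [0.3, 1.2, 0.3]
opening: 0.403
```

Run:
```python
from h import *
s=env.sense(); print(s["t"],s["position"],s["qpos"],s["force"]); print(R.from_quat(s["eef_rot"]).as_matrix().round(3))
w=snapshot("wrist");cv2.imwrite("pics/w1.png",w["pixels"][:,:,::-1])
```

```text
3.1 [0.54317957 0.07694855 0.25771351] [-0.66010645  0.40285602  0.56504407  1.83566884 -0.25605758  0.97597111
 -0.14537265] [0.33582772 1.21187847 0.32060263]
[[-0.     0.987 -0.158]
 [-0.    -0.158 -0.987]
 [-1.    -0.     0.   ]]
```

View pics/w1.png

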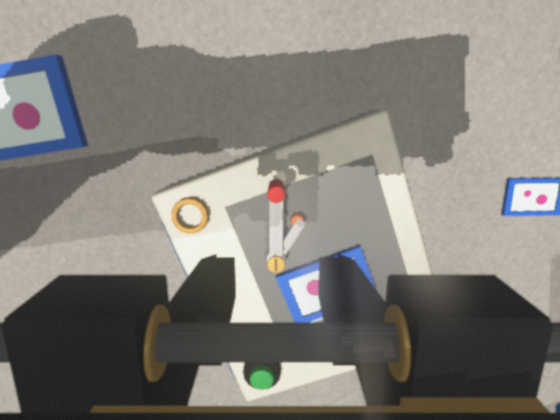

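Run:
```python
from h import *
F=[]
for i in range(20):
    w=snapshot("wrist"); F.append(env.sense()["force"])
F=np.array(F);print(F.mean(0),F.std(0))
crop(w,"w2",140,100,420,300,2.8)
```

```text
[ 0.03475078 -0.12345782  0.03366665] [0.41720309 0.51013233 0.50267922]
```

View pics/w2.png

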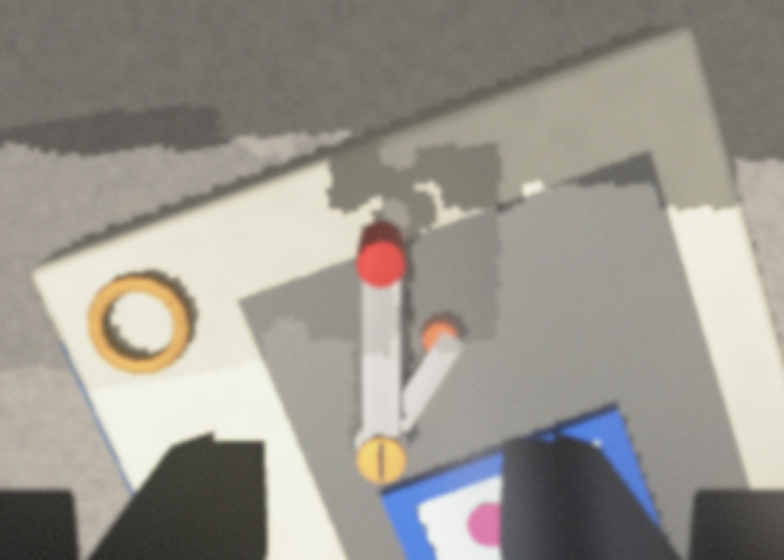

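Run:
```python
from h import *
w=snapshot("wrist")
f=lambda p:((p[0]+.5)/2.8-.5+140,(p[1]+.5)/2.8-.5+100)
k=ray(w,f((381,264)),.0815);p=ray(w,f((381,461)),.0535);n=ray(w,f((441,331)),.0435)
print(k,p,n); v=k-p; print(np.hypot(*v[:2]),np.arctan2(v[1],v[0])-.1913)
u=v[:2]/np.hypot(*v[:2]);m=(n-p)[:2];print("nose along",m@u,"across cw",m@np.array([u[1],-u[0]]))
```

```text
[0.54243264 0.07522606 0.0815    ] [0.53014951 0.00059015 0.0535    ] [0.5572432  0.04009091 0.0435    ]
0.07563989991871087 1.216384344734566
nose along 0.04337618349779187 across cw 0.02031955762004193
```

Call:
carry_out:
  increments: [3.6, 0, 0, 0, 0.4, 3.6, 0, 0, 0, 0.4, 3.6, 0, 0, 0, 0.4, 3.6, 0, 0, 0, 0.4, 3.6, 0, 0, 0, 0.4, 0, 0, 0, 0, 0.4, 0, 0, 0, 0, 0.4]

```text
t: 4.78
position: [0.5423, 0.0762, 0.0769]
eef_rot: [-0.538, -0.458, 0.54, -0.457]
force: [0.7, 0.4, 1.4]
opening: 0.398
```

Call:
carry_out:
  increments: [0, 0, 0, 0, 0.25, 0, 0, 0, 0, 0.25, 0, 0, 0, 0, 0.25, 0, 0, 0, 0, 0.25]

```text
t: 5.12
position: [0.5444, 0.077, 0.0794]
eef_rot: [0.54, 0.457, -0.538, 0.458]
force: [-0.3, 0.1, 0.5]
opening: 0.251
```

Run:
```python
from h import *
s=env.sense(); print(s["t"],s["position"],s["opening"],s["force"]); print(R.from_quat(s["eef_rot"]).as_matrix().round(3))
crop(snapshot("side"),"si2",190,130,350,260,5)
crop(snapshot("wrist"),"w3",140,200,420,400,2.8)
```

```text
5.1167 [0.54438021 0.07696607 0.07941222] 0.25094632226039976 [-0.26193302  0.08196662  0.52480896]
[[ 0.003  0.987 -0.162]
 [ 0.001 -0.162 -0.987]
 [-1.     0.003 -0.001]]
```

View pics/si2.png

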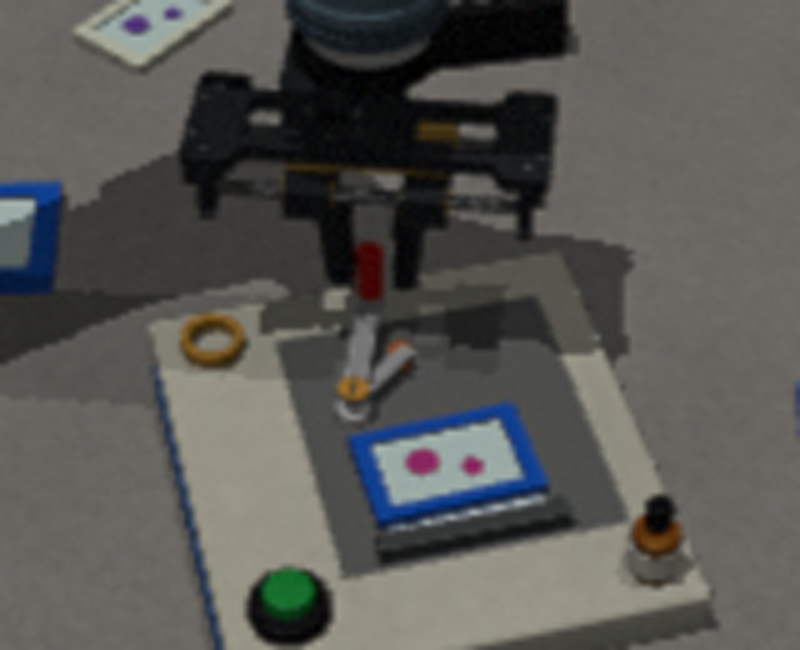

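View pics/w3.png

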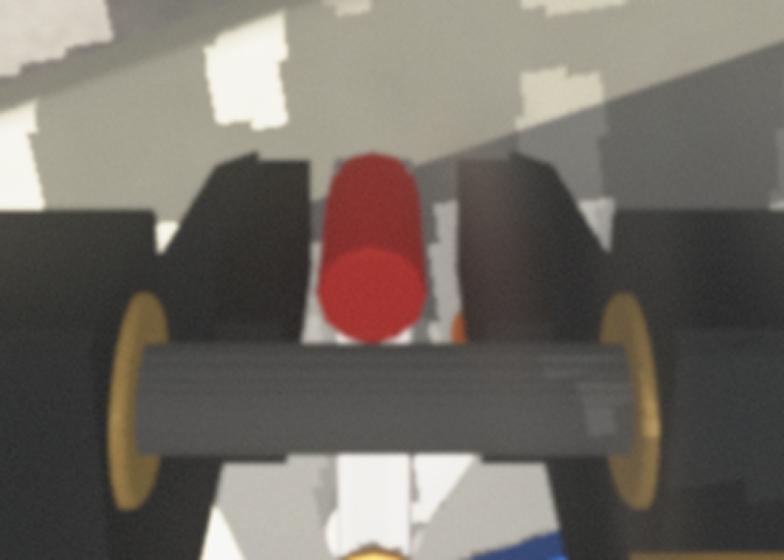

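Call:
carry_out:
  increments: [0, 0.6, 0.02, 0.08, 0.25, 0, 0.6, 0.02, 0.08, 0.25, 0, 0.6, 0.02, 0.08, 0.25, 0, 0.6, 0.02, 0.08, 0.25, 0, 0.6, 0.02, 0.08, 0.25, 0, 0.6, 0.02, 0.08, 0.25, 0, 0.6, 0.02, 0.08, 0.25, 0, 0.3, 0.01, 0.04, 0.25, 0, 0, 0, 0, 0.25, 0, 0, 0, 0, 0.25]

```text
t: 6.05
position: [0.5824, 0.0575, 0.0777]
eef_rot: [-0.65, -0.279, 0.65, -0.278]
force: [-3.3, 0.6, 1.9]
opening: 0.25
```

```bash
cat > st.py <<'E'
from h import *
import sys
n=int(sys.argv[1]) if len(sys.argv)>1 else 20
F=[];P=[];Q=[]
for i in range(n):
    w=snapshot("wrist"); s=env.sense();F.append(s["force"]);P.append(s["position"]);Q.append(s["eef_rot"])
P=np.array(P);p=P.mean(0);F=np.array(F)
M=R.from_quat(s["eef_rot"]).as_matrix()
v=p[:2]-[.5305,.0012]
print("t",s["t"],"p",p.round(4),"std",P.std(0).round(4),"open",s["opening"])
ty=M[:,1];print("toolY",ty.round(3),"r",np.hypot(*v).round(4),"theta_tcp",(np.arctan2(v[1],v[0])-.1913).round(4),"yaw err", round(np.arctan2(ty[1],ty[0])+np.pi/2-np.arctan2(v[1],v[0]),3))
print("F",F.mean(0).round(2),"along toolY",(F@ty).mean().round(2),"+-",((F@ty).std()/np.sqrt(n)).round(2))
E
python3 st.py 15
python3 - <<'E'
from h import *
crop(snapshot("side"),"si3",190,130,350,260,5)
E
```

```text
t 6.8 p [0.5827 0.0573 0.0777] std [0.0003 0.0002 0.    ] open 0.24946095665733975
toolY [ 0.723 -0.691 -0.   ] r 0.0766 theta_tcp 0.63 yaw err -0.013
F [-4.32  1.69  2.49] along toolY -4.3 +- 0.16
```

View pics/si3.png

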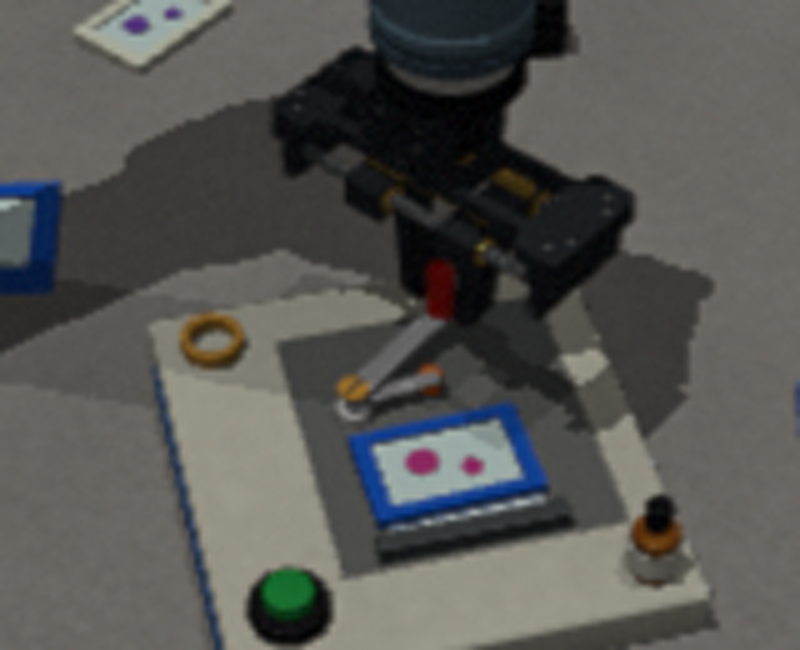

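Call:
carry_out:
  increments: [0, 0.45, 0.02, 0.06, 0.25, 0, 0.45, 0.02, 0.06, 0.25, 0, 0.3, 0.01, 0.04, 0.25, 0, 0.15, 0.01, 0.02, 0.25, 0, 0.15, 0, 0.02, 0.25, 0, 0, 0, 0, 0.25]

```text
t: 7.35
position: [0.593, 0.0455, 0.0777]
eef_rot: [0.675, 0.211, -0.675, 0.212]
force: [-3.5, 2.1, 0.1]
opening: 0.25
```

```bash
python3 st.py 12
python3 - <<'E'
from h import *
crop(snapshot("side"),"si4",190,130,350,260,5)
E
```

```text
t 7.95 p [0.5929 0.0455 0.0778] std [0. 0. 0.] open 0.24690089542442442
toolY [ 0.571 -0.821  0.   ] r 0.0766 theta_tcp 0.4264 yaw err -0.01
F [-1.87  2.47 -0.27] along toolY -3.09 +- 0.12
```

View pics/si4.png

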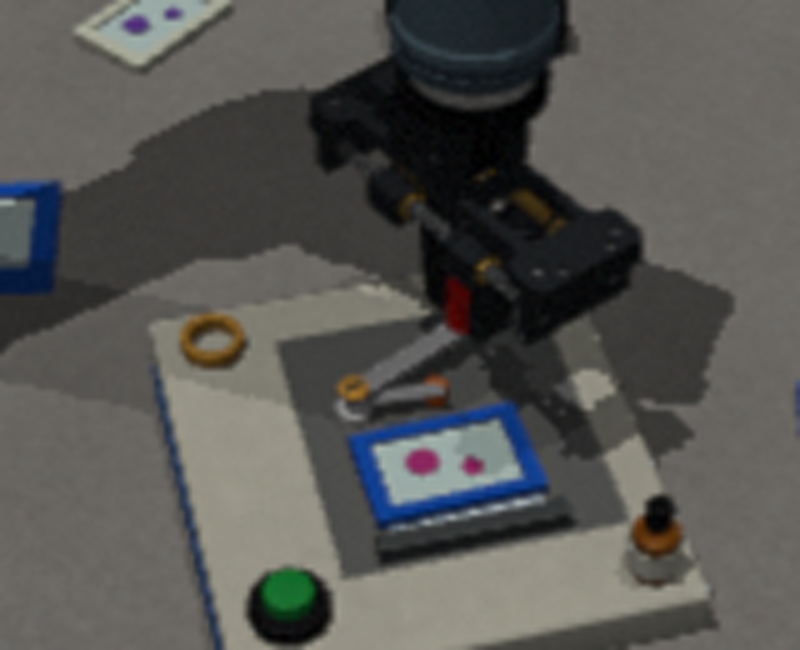

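Call:
carry_out:
  increments: [0, 0.225, 0, 0.03, 0.25, 0, 0.225, 0.01, 0.03, 0.25, 0, 0.225, 0, 0.03, 0.25, 0, 0.225, 0.01, 0.03, 0.25, 0, 0.15, 0, 0.02, 0.25, 0, 0.15, 0, 0.02, 0.25]

```text
t: 8.5
position: [0.5989, 0.0351, 0.0777]
eef_rot: [0.69, 0.156, -0.689, 0.156]
force: [-1.3, 5.2, 0.8]
opening: 0.252
```

```bash
python3 st.py 10
python3 - <<'E'
from h import *
crop(snapshot("side"),"si5",190,130,350,260,5)
E
```

```text
t 9.0 p [0.5991 0.0349 0.0778] std [0. 0. 0.] open 0.24876869264718932
toolY [ 0.433 -0.901  0.001] r 0.0764 theta_tcp 0.2653 yaw err -0.009
F [ 0.02  3.4  -0.88] along toolY -3.06 +- 0.21
```

View pics/si5.png

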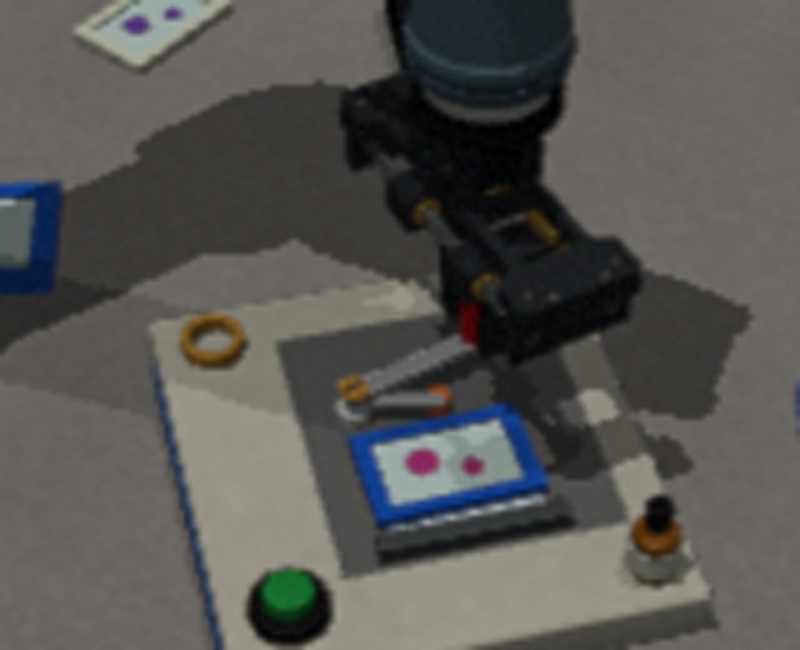

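Call:
carry_out:
  increments: [0, 0.11, 0, 0.015, 0.25, 0, 0.11, 0, 0.015, 0.25, 0, 0.11, 0, 0.015, 0.25, 0, 0.11, 0.01, 0.015, 0.25, 0, 0.11, 0, 0.015, 0.25, 0, 0.11, 0, 0.015, 0.25, 0, 0.11, 0.01, 0.015, 0.25, 0, 0.11, 0, 0.015, 0.25]

```text
t: 9.72
position: [0.6018, 0.0276, 0.0778]
eef_rot: [-0.698, -0.115, 0.698, -0.115]
force: [-0.8, 5.4, -0.6]
opening: 0.253
```

```bash
python3 st.py 10
python3 - <<'E'
from h import *
crop(snapshot("side"),"si6",190,130,350,260,5)
E
```

```text
t 10.2167 p [0.6019 0.0274 0.0778] std [0. 0. 0.] open 0.2473937614985313
toolY [ 0.322 -0.947 -0.001] r 0.0761 theta_tcp 0.16 yaw err -0.023
F [-0.28  5.06  0.3 ] along toolY -4.88 +- 0.12
```

View pics/si6.png

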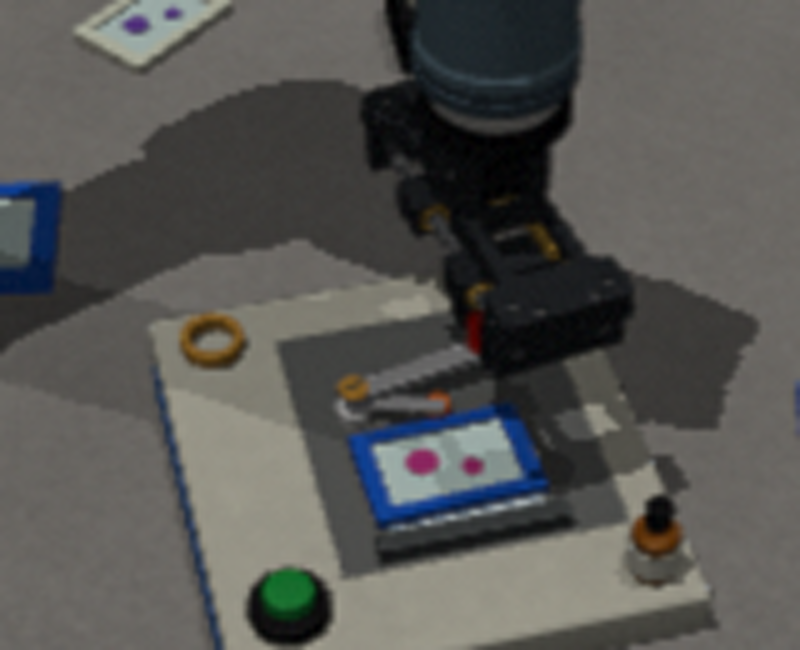

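Call:
carry_out:
  increments: [0, 0.08, 0, 0.01, 0.25, 0, 0.08, 0, 0.01, 0.25, 0, 0.08, 0, 0.01, 0.25, 0, 0.08, 0, 0.01, 0.25, 0, 0.08, 0, 0.01, 0.25, 0, 0.08, 0, 0.01, 0.25, 0, 0.08, 0, 0.01, 0.25, 0, 0.08, 0, 0.01, 0.25, 0, 0.08, 0, 0.01, 0.25, 0, 0.08, 0, 0.01, 0.25]

```text
t: 11.1
position: [0.6042, 0.0198, 0.0778]
eef_rot: [0.703, 0.081, -0.702, 0.08]
force: [0.1, 5.1, 0.0]
opening: 0.251
```

```bash
python3 st.py 10
python3 - <<'E'
from h import *
crop(snapshot("side"),"si7",190,130,350,260,5)
E
```

```text
t 11.6 p [0.6043 0.0197 0.0778] std [0. 0. 0.] open 0.2487540986034382
toolY [ 0.226 -0.974 -0.   ] r 0.0761 theta_tcp 0.0536 yaw err -0.017
F [ 0.5   5.23 -0.07] along toolY -4.98 +- 0.19
```

View pics/si7.png

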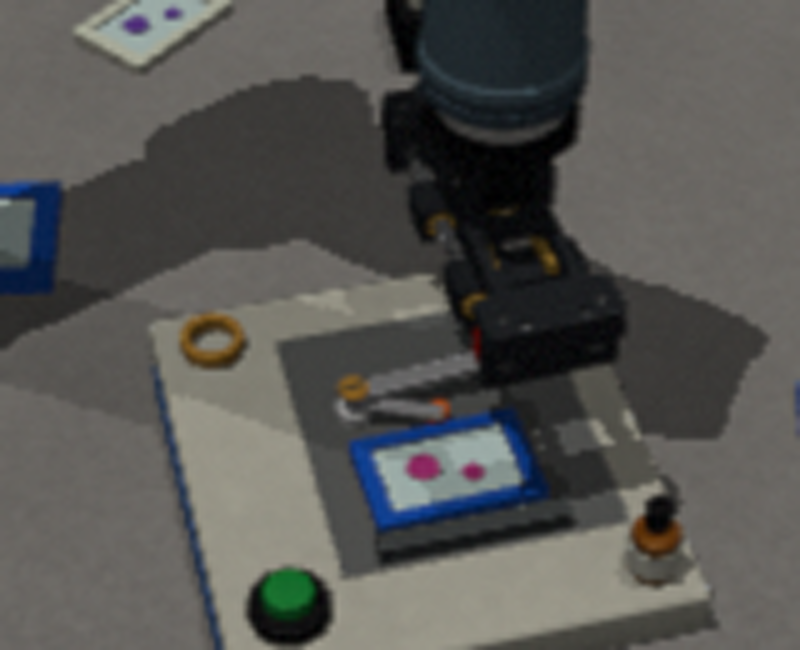

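Call:
carry_out:
  increments: [0, 0.08, 0, 0.01, 0.25, 0, 0.08, 0, 0.01, 0.25, 0, 0.08, 0, 0.01, 0.25, 0, 0.08, 0, 0.01, 0.25, 0, 0.08, 0, 0.01, 0.25]

```text
t: 12.07
position: [0.6051, 0.0159, 0.0778]
eef_rot: [0.704, 0.063, -0.704, 0.063]
force: [0.7, 5.5, 0.5]
opening: 0.251
```

```bash
python3 st.py 10
python3 - <<'E'
from h import *
crop(snapshot("side"),"si8",190,130,350,260,5)
E
```

```text
t 12.5667 p [0.6052 0.0157 0.0778] std [0. 0. 0.] open 0.25272072402098017
toolY [ 0.177 -0.984 -0.   ] r 0.0761 theta_tcp 0.0 yaw err -0.013
F [ 0.78  4.74 -0.34] along toolY -4.53 +- 0.14
```

View pics/si8.png

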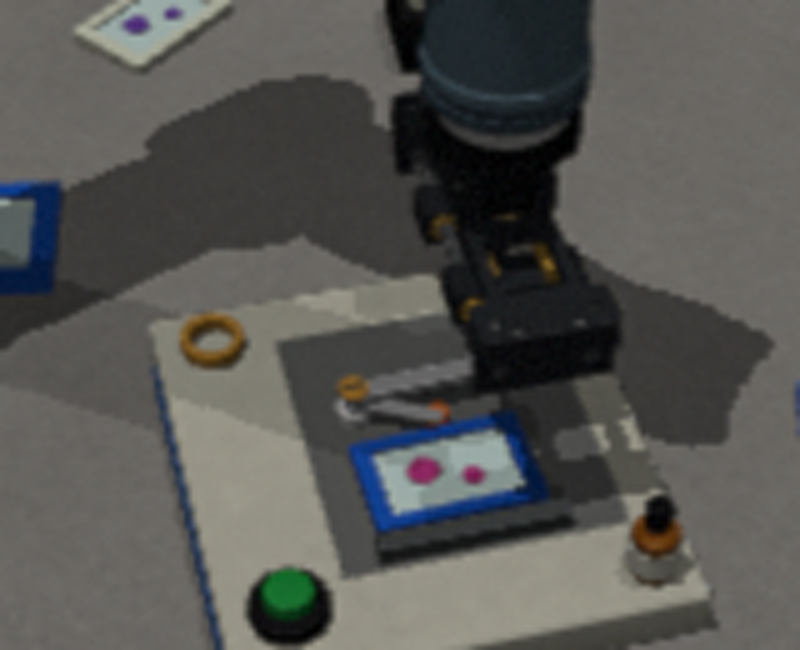

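Call:
carry_out:
  increments: [0, 0.05, 0, 0.007, 0.25, 0, 0.05, 0, 0.007, 0.25, 0, 0.05, 0, 0.007, 0.25, 0, 0.05, 0, 0.007, 0.25]

```text
t: 12.95
position: [0.6055, 0.0138, 0.0778]
eef_rot: [0.705, 0.053, -0.705, 0.053]
force: [1.5, 4.8, 0.4]
opening: 0.251
```

```bash
python3 st.py 10
```

```text
t 13.45 p [0.6055 0.0137 0.0778] std [0. 0. 0.] open 0.25126886144018923
toolY [ 0.15  -0.989 -0.   ] r 0.0761 theta_tcp -0.026 yaw err -0.015
F [ 0.49  5.04 -0.23] along toolY -4.9 +- 0.15
```

Call:
carry_out:
  increments: [0, 0.05, 0, 0.007, 0.25, 0, 0.05, 0, 0.007, 0.25]

```text
t: 13.62
position: [0.6056, 0.0128, 0.0778]
eef_rot: [0.706, 0.048, -0.705, 0.048]
force: [0.2, 5.6, 0.5]
opening: 0.255
```

```bash
python3 st.py 10
python3 - <<'E'
from h import *
crop(snapshot("side"),"si9",250,200,320,250,10)
E
```

```text
t 14.1167 p [0.6057 0.0127 0.0778] std [0. 0. 0.] open 0.24975728042627884
toolY [ 0.136 -0.991 -0.   ] r 0.0761 theta_tcp -0.0391 yaw err -0.016
F [ 0.95  5.38 -0.15] along toolY -5.2 +- 0.14
```

View pics/si9.png

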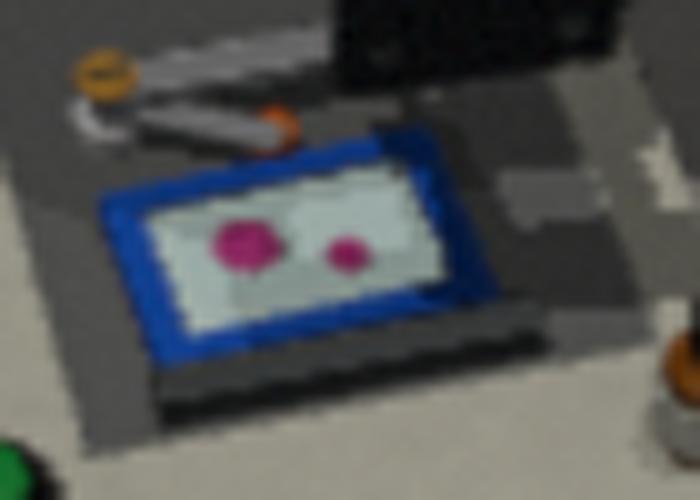

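```bash
cat > sl.py <<'E'
from h import *
d=snapshot("side")
import sys
pts=eval(sys.argv[1])
c,s=np.cos(.1913),np.sin(.1913)
for a in pts:
    uv=((a[0]+.5)/10-.5+250,(a[1]+.5)/10-.5+200)
    for z in (.038,):
        k=ray(d,uv,z);print(a,z,(np.array([[c,s],[-s,c]])@(k[:2]-[.5612,-.0228])).round(4))
E
python3 sl.py "[(165,368),(497,298),(102,193),(432,128)]"
```

```text
(165, 368) 0.038 [-0.0316 -0.0567]
(497, 298) 0.038 [ 0.0555 -0.0553]
(102, 193) 0.038 [-0.0336  0.0043]
(432, 128) 0.038 [0.0558 0.0052]
```

Call:
carry_out:
  increments: [0, 0.05, 0, 0.007, 0.25, 0, 0.05, 0, 0.007, 0.25]

```text
t: 14.38
position: [0.6058, 0.0118, 0.0778]
eef_rot: [0.706, 0.043, -0.706, 0.043]
force: [0.0, 4.9, 0.6]
opening: 0.252
```

```bash
python3 st.py 12
```

```text
t 14.9833 p [0.6058 0.0117 0.0778] std [0. 0. 0.] open 0.24562797192447905
toolY [ 0.122 -0.993 -0.   ] r 0.0761 theta_tcp -0.0524 yaw err -0.017
F [ 0.6   4.95 -0.03] along toolY -4.85 +- 0.1
```

Call:
carry_out:
  increments: [0, 0.05, 0, 0.007, 0.25, 0, 0.05, 0, 0.007, 0.25, 0, 0.05, 0, 0.007, 0.25]

```text
t: 15.23
position: [0.606, 0.0103, 0.0778]
eef_rot: [0.706, 0.036, -0.706, 0.035]
force: [1.3, 5.4, -0.3]
opening: 0.247
```

```bash
python3 st.py 10
```

```text
t 15.7333 p [0.606  0.0102 0.0778] std [0. 0. 0.] open 0.25032176183567345
toolY [ 0.101 -0.995 -0.   ] r 0.076 theta_tcp -0.0725 yaw err -0.018
F [ 0.69  4.79 -0.57] along toolY -4.69 +- 0.16
```

Call:
carry_out:
  increments: [0, 0.05, 0, 0.007, 0.25, 0, 0.05, 0, 0.007, 0.25]

```text
t: 15.9
position: [0.606, 0.0093, 0.0778]
eef_rot: [0.707, 0.031, -0.706, 0.031]
force: [1.5, 5.7, -0.2]
opening: 0.251
```

```bash
python3 st.py 10
python3 - <<'E'
from h import *
crop(snapshot("side"),"si10",250,200,320,250,10)
E
```

```text
t 16.4 p [0.6061 0.0092 0.0778] std [0. 0. 0.] open 0.24842414660753487
toolY [ 0.087 -0.996 -0.   ] r 0.076 theta_tcp -0.0856 yaw err -0.019
F [ 0.77  4.95 -0.15] along toolY -4.87 +- 0.11
```

View pics/si10.png

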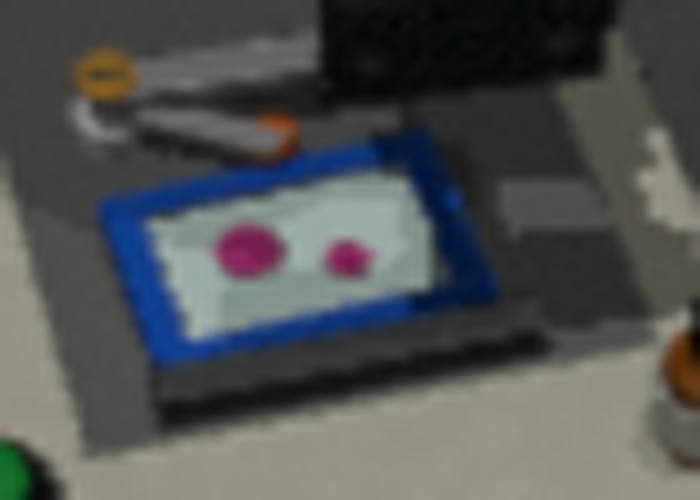

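Call:
carry_out:
  increments: [0, 0.05, 0, 0.007, 0.25, 0, 0.05, 0, 0.007, 0.25]

```text
t: 16.62
position: [0.6062, 0.0083, 0.0778]
eef_rot: [0.707, 0.026, -0.706, 0.026]
force: [1.1, 6.0, -0.3]
opening: 0.249
```

```bash
python3 st.py 8
```

```text
t 17.0167 p [0.6062 0.0082 0.0778] std [0. 0. 0.] open 0.24823876199539155
toolY [ 0.073 -0.997 -0.   ] r 0.076 theta_tcp -0.0988 yaw err -0.019
F [ 0.59  4.87 -0.43] along toolY -4.81 +- 0.19
```

Call:
carry_out:
  increments: [0, 0.05, 0, 0.007, 0.25, 0, 0.05, 0, 0.007, 0.25]

```text
t: 17.18
position: [0.6062, 0.0074, 0.0778]
eef_rot: [0.707, 0.021, -0.707, 0.021]
force: [0.8, 5.0, 0.4]
opening: 0.249
```

```bash
python3 st.py 8
```

```text
t 17.5833 p [0.6062 0.0072 0.0778] std [0. 0. 0.] open 0.253210738804501
toolY [ 0.059 -0.998 -0.   ] r 0.076 theta_tcp -0.112 yaw err -0.02
F [ 0.8   5.19 -0.23] along toolY -5.13 +- 0.12
```

Call:
carry_out:
  increments: [0, 0.05, 0, 0.007, 0.25]

```text
t: 17.67
position: [0.6062, 0.0069, 0.0778]
eef_rot: [0.707, 0.019, -0.707, 0.018]
force: [0.1, 4.5, -0.1]
opening: 0.252
```

```bash
python3 st.py 8
python3 - <<'E'
from h import *
crop(snapshot("side"),"si11",250,200,320,250,10)
E
```

```text
t 18.0667 p [0.6063 0.0068 0.0778] std [0. 0. 0.] open 0.249783415783578
toolY [ 0.052 -0.999 -0.   ] r 0.076 theta_tcp -0.1181 yaw err -0.021
F [ 0.89  5.   -0.35] along toolY -4.94 +- 0.13
```

View pics/si11.png

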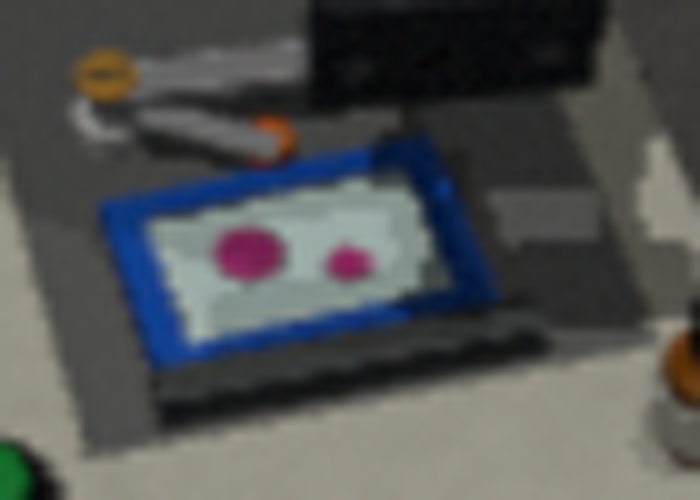

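Call:
carry_out:
  increments: [0, 0.05, 0, 0.007, 0.25, 0, 0, 0, 0, 0.25]

```text
t: 18.28
position: [0.6063, 0.0063, 0.0778]
eef_rot: [0.707, 0.016, -0.707, 0.016]
force: [0.6, 5.9, 0.5]
opening: 0.248
```

```bash
python3 st.py 8
```

```text
t 18.6833 p [0.6063 0.0063 0.0778] std [0. 0. 0.] open 0.2490285268125103
toolY [ 0.045 -0.999 -0.   ] r 0.076 theta_tcp -0.1247 yaw err -0.021
F [ 0.89  5.03 -0.34] along toolY -4.98 +- 0.24
```

Call:
carry_out:
  increments: [0, 0.05, 0, 0.007, 0.25, 0, 0, 0, 0, 0.25]

```text
t: 18.85
position: [0.6063, 0.0057, 0.0778]
eef_rot: [0.707, 0.014, -0.707, 0.013]
force: [1.8, 5.5, -1.2]
opening: 0.249
```

```bash
python3 st.py 8
```

```text
t 19.25 p [0.6063 0.0058 0.0778] std [0. 0. 0.] open 0.24983206648272846
toolY [ 0.038 -0.999 -0.   ] r 0.076 theta_tcp -0.1313 yaw err -0.022
F [ 1.09  4.82 -0.14] along toolY -4.78 +- 0.19
```

Call:
carry_out:
  increments: [0, 0.05, 0, 0.007, 0.25, 0, 0, 0, 0, 0.25]

```text
t: 19.42
position: [0.6063, 0.0052, 0.0778]
eef_rot: [0.707, 0.011, -0.707, 0.011]
force: [0.5, 5.1, -0.1]
opening: 0.249
```

```bash
python3 st.py 8
```

```text
t 19.8167 p [0.6063 0.0053 0.0778] std [0. 0. 0.] open 0.248076266710048
toolY [ 0.031 -1.    -0.   ] r 0.076 theta_tcp -0.1379 yaw err -0.022
F [ 0.52  4.76 -0.34] along toolY -4.74 +- 0.13
```

Call:
carry_out:
  increments: [0, 0.05, 0, 0.007, 0.25, 0, 0, 0, 0, 0.25]

```text
t: 19.98
position: [0.6064, 0.0047, 0.0778]
eef_rot: [0.707, 0.009, -0.707, 0.008]
force: [0.4, 5.7, 0.2]
opening: 0.251
```

```bash
python3 st.py 8
```

```text
t 20.3833 p [0.6064 0.0048 0.0778] std [0. 0. 0.] open 0.25068375896490863
toolY [ 0.024 -1.    -0.   ] r 0.0759 theta_tcp -0.1444 yaw err -0.023
F [ 0.79  5.14 -0.27] along toolY -5.12 +- 0.13
```

Call:
carry_out:
  increments: [0, 0.05, 0, 0.007, 0.25, 0, 0.05, 0, 0.007, 0.25, 0, 0, 0, 0, 0.25]

```text
t: 20.63
position: [0.6064, 0.0038, 0.0778]
eef_rot: [0.707, 0.004, -0.707, 0.003]
force: [0.3, 5.4, -0.5]
opening: 0.25
```

```bash
python3 st.py 10
```

```text
t 21.1333 p [0.6064 0.0039 0.0778] std [0. 0. 0.] open 0.24899840390098255
toolY [ 0.01  -1.    -0.001] r 0.0759 theta_tcp -0.1564 yaw err -0.025
F [ 0.72  5.3  -0.17] along toolY -5.3 +- 0.19
```

Call:
carry_out:
  increments: [0, 0.05, 0, 0.007, 0.25, 0, 0, 0, 0, 0.25]

```text
t: 21.3
position: [0.6064, 0.0035, 0.0778]
eef_rot: [0.707, 0.001, -0.707, 0.001]
force: [0.1, 5.0, 0.4]
opening: 0.25
```

```bash
python3 st.py 10
python3 - <<'E'
from h import *
crop(snapshot("side"),"si12",250,200,320,250,10)
E
```

```text
t 21.8 p [0.6064 0.0035 0.0778] std [0. 0. 0.] open 0.2513000811716464
toolY [ 0.003 -1.    -0.001] r 0.0759 theta_tcp -0.1606 yaw err -0.027
F [0.7  5.64 0.33] along toolY -5.64 +- 0.19
```

View pics/si12.png

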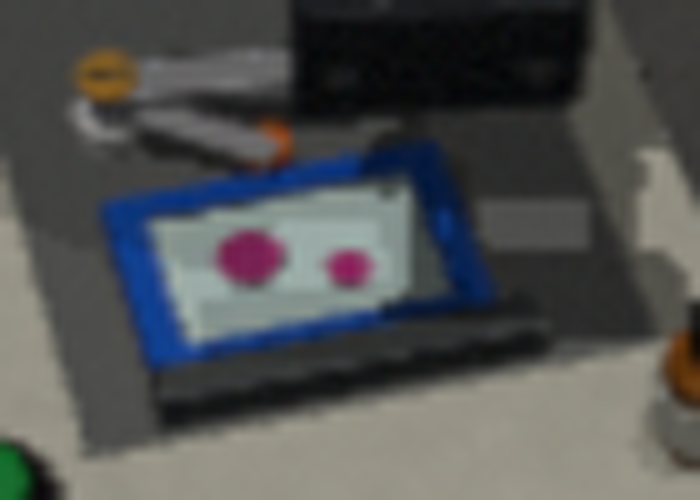

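Call:
carry_out:
  increments: [0, 0.05, 0, 0.006, 0.25, 0, 0.05, 0, 0.006, 0.25, 0, 0, 0, 0, 0.25]

```text
t: 22.1
position: [0.6064, 0.0028, 0.0778]
eef_rot: [0.707, -0.003, -0.707, -0.004]
force: [0.8, 6.3, -0.1]
opening: 0.251
```

```bash
python3 st.py 14
```

```text
t 22.8 p [0.6064 0.0028 0.0778] std [0. 0. 0.] open 0.2532565031439379
toolY [-0.008 -1.    -0.001] r 0.0759 theta_tcp -0.1702 yaw err -0.03
F [0.55 6.21 0.44] along toolY -6.22 +- 0.11
```

Call:
carry_out:
  increments: [0, 0.05, 0, 0.006, 0.25, 0, 0, 0, 0, 0.25]

```text
t: 22.97
position: [0.6063, 0.0025, 0.0778]
eef_rot: [0.707, -0.005, -0.707, -0.006]
force: [0.7, 6.6, 1.6]
opening: 0.25
```

```bash
python3 st.py 16
python3 - <<'E'
from h import *
crop(snapshot("side"),"si13",250,200,320,250,10)
crop(snapshot("scene"),"sc13",220,185,300,245,10)
E
```

```text
t 23.7667 p [0.6063 0.0025 0.0778] std [0. 0. 0.] open 0.25141316968602406
toolY [-0.014 -1.    -0.001] r 0.0759 theta_tcp -0.1743 yaw err -0.031
F [0.44 6.56 0.28] along toolY -6.57 +- 0.14
```

View pics/si13.png

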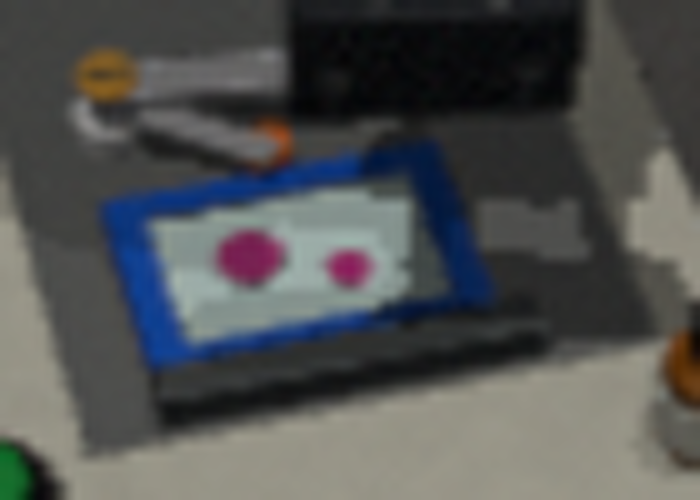

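View pics/sc13.png

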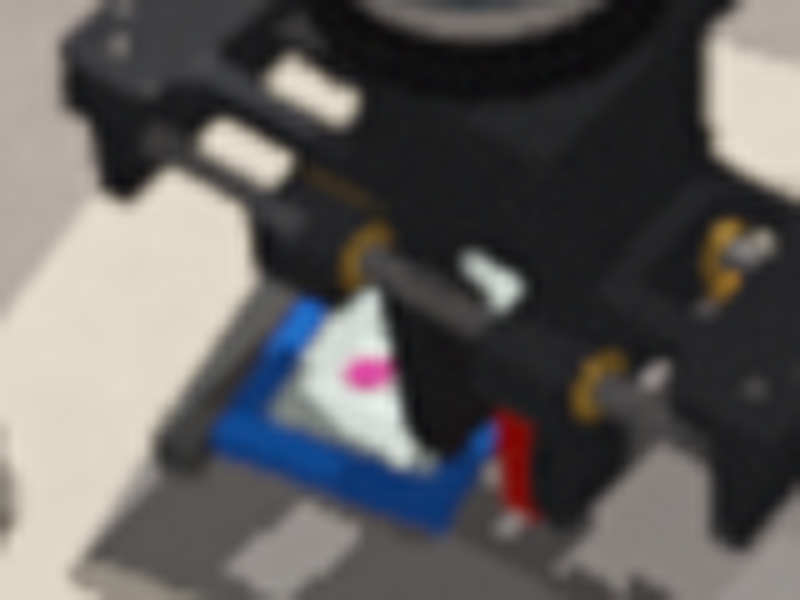

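Call:
carry_out:
  increments: [0, -0.1, 0, 0, 0.25, 0, 0, 0, 0, 0.25, 0, 0, 0, 0, 0.25]

```text
t: 24.12
position: [0.6063, 0.0026, 0.0778]
eef_rot: [0.707, -0.005, -0.707, -0.005]
force: [1.5, 5.6, 1.0]
opening: 0.247
```

```bash
python3 st.py 10
```

```text
t 24.6167 p [0.6063 0.0026 0.0778] std [0. 0. 0.] open 0.25774719077880914
toolY [-0.015 -1.    -0.   ] r 0.0758 theta_tcp -0.1733 yaw err -0.033
F [ 0.92  5.25 -0.04] along toolY -5.26 +- 0.15
```

Call:
carry_out:
  increments: [0, -0.1, 0, 0, 0.25, 0, 0, 0, 0, 0.25, 0, 0, 0, 0, 0.25]

```text
t: 24.87
position: [0.6063, 0.0027, 0.0779]
eef_rot: [0.707, -0.006, -0.707, -0.005]
force: [1.9, 3.0, -0.7]
opening: 0.251
```

```bash
python3 st.py 10
```

```text
t 25.3667 p [0.6061 0.0028 0.0778] std [0.0002 0.     0.0001] open 0.25247703917613135
toolY [-0.016 -1.     0.001] r 0.0756 theta_tcp -0.1706 yaw err -0.036
F [0.69 0.99 0.03] along toolY -1.0 +- 0.2
```

Call:
carry_out:
  increments: [0, 0.1, 0, 0, 0.25, 0, 0.1, 0, 0, 0.25, 0, 0.05, 0, 0.004, 0.25, 0, 0, 0, 0, 0.25]

```text
t: 25.7
position: [0.6058, 0.0026, 0.0776]
eef_rot: [-0.707, 0.006, 0.707, 0.007]
force: [-0.3, 5.0, 2.6]
opening: 0.247
```

```bash
python3 st.py 16
```

```text
t 26.5 p [0.6058 0.0025 0.0776] std [0. 0. 0.] open 0.25010454702587037
toolY [-0.018 -1.    -0.002] r 0.0753 theta_tcp -0.1734 yaw err -0.036
F [-0.85  5.29  1.71] along toolY -5.28 +- 0.13
```

Call:
carry_out:
  increments: [0, 0.05, 0, 0, 0.25, 0, 0, 0, 0, 0.25]

```text
t: 26.67
position: [0.6058, 0.0025, 0.0776]
eef_rot: [-0.707, 0.005, 0.707, 0.007]
force: [-0.9, 5.8, 2.1]
opening: 0.252
```

```bash
python3 st.py 16
```

```text
t 27.4667 p [0.6058 0.0025 0.0776] std [0. 0. 0.] open 0.24945735305157202
toolY [-0.018 -1.    -0.003] r 0.0753 theta_tcp -0.1743 yaw err -0.035
F [-0.9   5.68  1.74] along toolY -5.67 +- 0.11
```

Call:
carry_out:
  increments: [0, 0.05, 0, 0, 0.25, 0, 0.05, 0, 0, 0.25, 0, 0, 0, 0, 0.25]

```text
t: 27.72
position: [0.6059, 0.002, 0.0776]
eef_rot: [-0.707, 0.005, 0.707, 0.007]
force: [-0.1, 6.8, 1.4]
opening: 0.252
```

```bash
python3 st.py 14
```

```text
t 28.4167 p [0.6059 0.0019 0.0776] std [0. 0. 0.] open 0.2541144380531686
toolY [-0.018 -1.    -0.004] r 0.0754 theta_tcp -0.1819 yaw err -0.027
F [-0.7   6.79  1.75] along toolY -6.78 +- 0.08
```

Call:
carry_out:
  increments: [0, 0.05, 0, 0, 0.25, 0, 0.05, 0, 0, 0.25, 0, 0, 0, 0, 0.25]

```text
t: 28.67
position: [0.606, 0.0013, 0.0776]
eef_rot: [-0.707, 0.005, 0.707, 0.007]
force: [-1.0, 7.6, 0.9]
opening: 0.248
```

```bash
python3 st.py 14
```

```text
t 29.3667 p [0.606  0.0013 0.0776] std [0. 0. 0.] open 0.24756247845678253
toolY [-0.017 -1.    -0.004] r 0.0755 theta_tcp -0.1904 yaw err -0.018
F [-0.45  7.47  1.89] along toolY -7.47 +- 0.09
```

```bash
sed -i 's/p.round(4)/p.round(5)/' st.py; python3 st.py 12
```

```text
t 29.9667 p [0.60598 0.00127 0.07756] std [0. 0. 0.] open 0.2509088777435718
toolY [-0.017 -1.    -0.004] r 0.0755 theta_tcp -0.1904 yaw err -0.018
F [-0.58  7.35  1.79] along toolY -7.35 +- 0.1
```

Call:
carry_out:
  increments: [0, 0.02, 0, 0, 0.25, 0, 0, 0, 0, 0.25, 0, 0, 0, 0, 0.25]

```text
t: 30.22
position: [0.606, 0.0012, 0.0776]
eef_rot: [-0.707, 0.005, 0.707, 0.008]
force: [0.0, 7.5, 1.8]
opening: 0.249
```

```bash
python3 st.py 16
```

```text
t 31.0167 p [0.606   0.00122 0.07756] std [0. 0. 0.] open 0.2511777901813822
toolY [-0.017 -1.    -0.004] r 0.0755 theta_tcp -0.191 yaw err -0.017
F [-0.34  7.65  1.69] along toolY -7.65 +- 0.13
```

Call:
carry_out:
  increments: [0, -0.1, 0, 0, 0.25, 0, -0.1, 0, 0, 0.25, 0, -0.1, 0, 0, 0.25, 0, -0.1, 0, 0, 0.25, 0, -0.1, 0, 0, 0.25, 0, -0.1, 0, 0, 0.25, 0, 0, 0, 0, 0.25, 0, 0, 0, 0, 0.25]

```text
t: 31.68
position: [0.6062, 0.0038, 0.0778]
eef_rot: [0.707, -0.007, -0.707, -0.007]
force: [-0.2, -0.0, -0.0]
opening: 0.25
```

```bash
python3 st.py 8
python3 - <<'E'
from h import *
crop(snapshot("wrist"),"w4",140,200,420,400,2.8)
E
```

```text
t 32.0833 p [0.60615 0.004   0.07776] std [0.     0.0001 0.    ] open 0.24839772543276956
toolY [-0.019 -1.     0.   ] r 0.0757 theta_tcp -0.1543 yaw err -0.056
F [ 0.08  0.11 -0.4 ] along toolY -0.12 +- 0.14
```

View pics/w4.png

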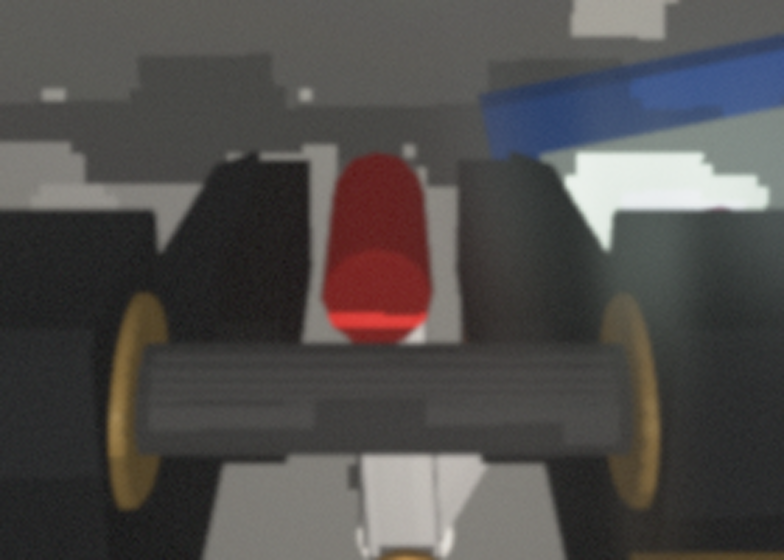

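Call:
carry_out:
  increments: [-1, 0, 0, 0, 0.25, -2, 0, 0, 0, 0.25, -2.5, 0, 0, 0, 0.25, -2.5, 0, 0, 0, 0.25, 0, 2.67, 2.18, 0, 0, 0, 2.67, 2.18, 0, 0, 0, 2.67, 2.18, 0, 0, 0, 2.67, 2.18, 0, 0, 0, 2.67, 2.18, 0, 0, 0, 0, 0, 0, 0, 0, 0, 0, 0, 0, 0, 0, 0, 0, 0]

```text
t: 33.13
position: [0.4953, -0.1268, 0.1583]
eef_rot: [0.707, -0.007, -0.707, -0.007]
force: [0.9, 0.4, -0.2]
opening: 0.003
```

```bash
python3 st.py 8
python3 - <<'E'
from h import *
crop(snapshot("side"),"si14",200,150,340,255,5.5)
cv2.imwrite("pics/w5.png",snapshot("wrist")["pixels"][:,:,::-1])
E
```

```text
t 33.5333 p [ 0.49529 -0.12637  0.15776] std [0.0003 0.0003 0.0001] open 0.005232529980804367
toolY [-0.018 -1.     0.   ] r 0.1323 theta_tcp -2.0314 yaw err 1.822
F [ 0.17 -0.37  0.13] along toolY 0.36 +- 0.18
```

View pics/si14.png

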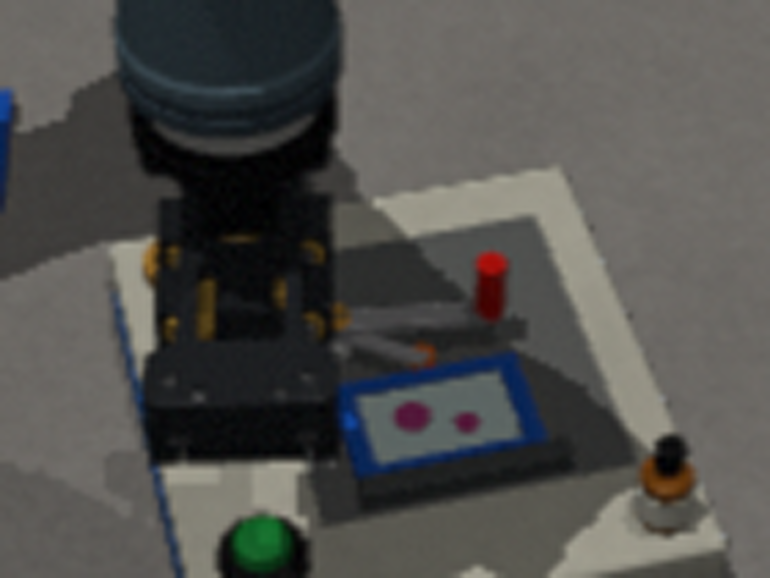

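View pics/w5.png

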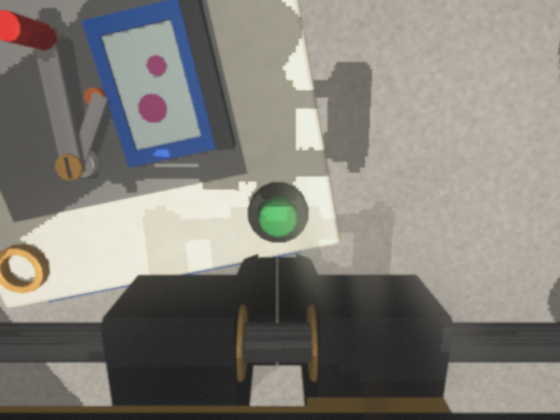

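Run:
```python
from h import *
w=snapshot("wrist");print(ray(w,(278,216),.048))
c,s=np.cos(.1913),np.sin(.1913)
for a in [(130,166),(215,149)]: 
    k=ray(w,a,.038); print((np.array([[c,s],[-s,c]])@(k[:2]-[.5612,-.0228])).round(4))
crop(w,"w6",60,0,300,230,3)
```

```text
[ 0.49421497 -0.1282515   0.048     ]
[-0.0347 -0.0016]
[-0.0355 -0.0594]
```

View pics/w6.png

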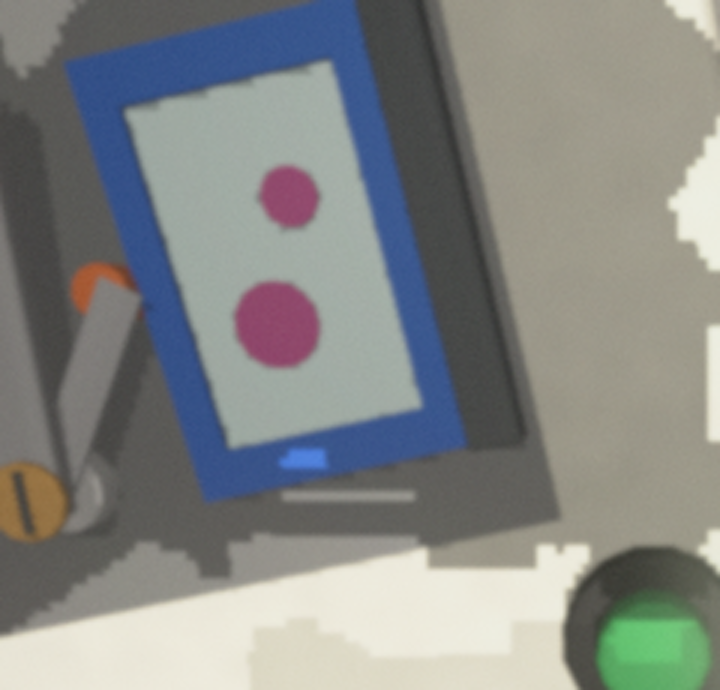

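Call:
carry_out:
  increments: [2.2, 0.15, 0.1, 0, 0, 2.2, 0, 0, 0, 0, 2.2, 0, 0, 0, 0, 2.0, 0, 0, 0, 0, 0, 0, 0, 0, 0, 0, 0, 0, 0, 0]

```text
t: 34.18
position: [0.4929, -0.1286, 0.0715]
eef_rot: [-0.706, 0.007, 0.708, 0.007]
force: [-0.1, 0.2, 1.2]
opening: 0.005
```

Call:
carry_out:
  increments: [0.2, 0, 0, 0, 0, 0.2, 0, 0, 0, 0, 0.2, 0, 0, 0, 0, 0.2, 0, 0, 0, 0, 0, 0, 0, 0, 0]

```text
t: 34.6
position: [0.494, -0.1291, 0.0653]
eef_rot: [0.708, -0.007, -0.707, -0.007]
force: [-4.9, 2.0, 18.2]
opening: 0.005
```

```bash
python3 st.py 5
```

```text
t 34.85 p [ 0.49401 -0.12909  0.06525] std [0. 0. 0.] open 0.0077026653834234736
toolY [-0.02  -1.    -0.001] r 0.1353 theta_tcp -2.0352 yaw err 1.824
F [-5.12  1.09 18.59] along toolY -1.0 +- 0.23
```

Run:
```python
from h import *
crop(snapshot("side"),"si15",200,180,300,255,8)
crop(snapshot("scene"),"sc15",210,140,310,215,8)
```

```text
(no output)
```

View pics/si15.png

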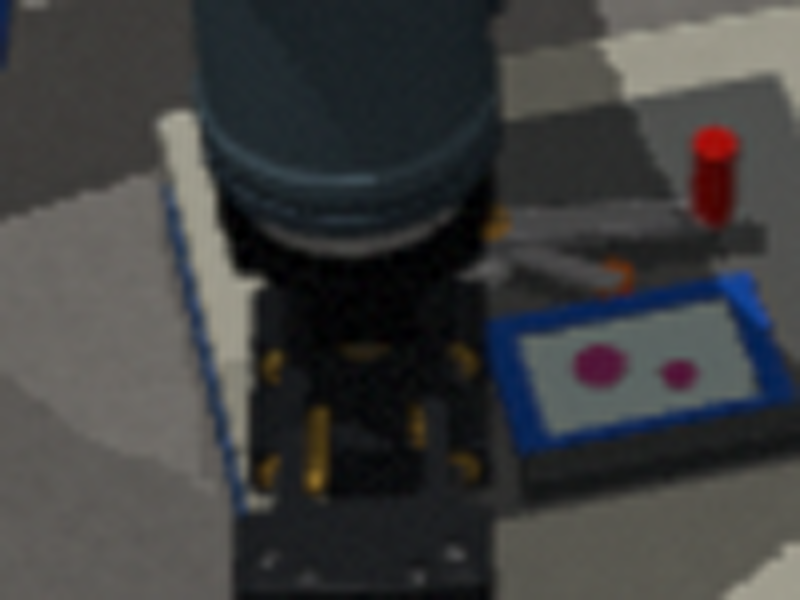

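View pics/sc15.png

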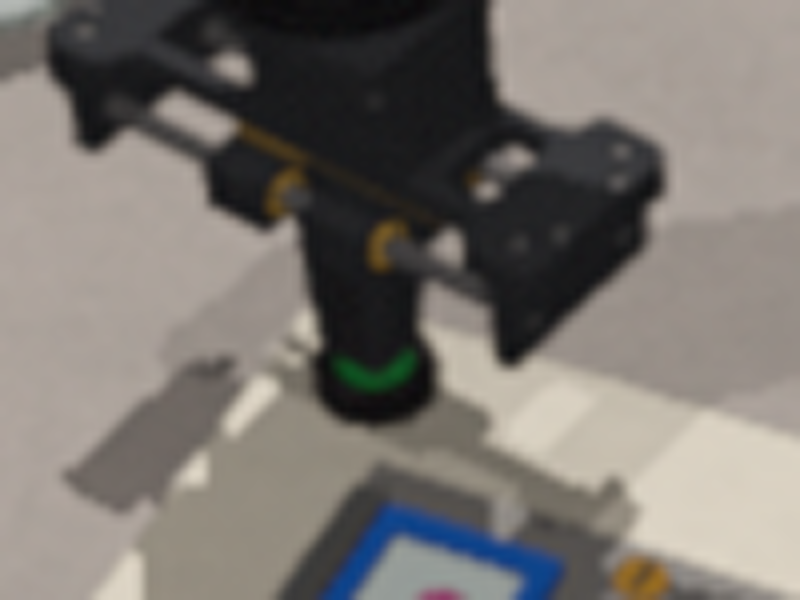

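Call:
carry_out:
  increments: [-1, 0, 0, 0, 0, -2, 0, 0, 0, 0.57, 0, 1.5, 0, 0, 0.57, 0, 1.4, 0, 0, 0.57, 0, 0, 0, 0, 0.57, 0, 0, 0, 0, 0.57, 0, 0, 0, 0, 0.57, 0, 0, 0, 0, 0.57]

```text
t: 35.62
position: [0.493, -0.1565, 0.0935]
eef_rot: [-0.707, 0.006, 0.707, 0.007]
force: [-0.6, 0.2, 0.4]
opening: 0.512
```

```bash
python3 st.py 5
python3 - <<'E'
from h import *
cv2.imwrite("pics/w7.png",snapshot("wrist")["pixels"][:,:,::-1])
crop(snapshot("scene"),"sc16",210,140,310,215,8)
E
```

```text
t 35.8667 p [ 0.49304 -0.15694  0.09356] std [0.     0.0002 0.0001] open 0.5714252019740255
toolY [-0.019 -1.    -0.   ] r 0.1625 theta_tcp -1.9947 yaw err 1.785
F [-0.08 -0.14 -0.06] along toolY 0.14 +- 0.12
```

View pics/w7.png

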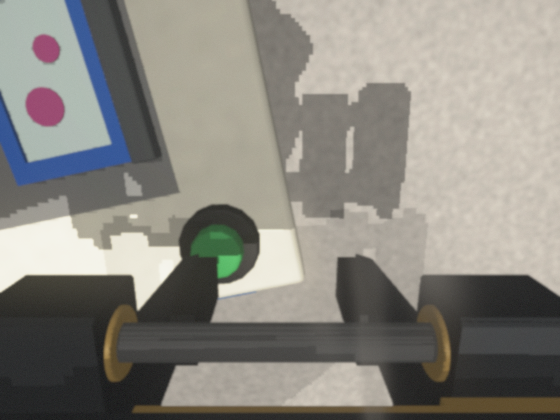

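View pics/sc16.png

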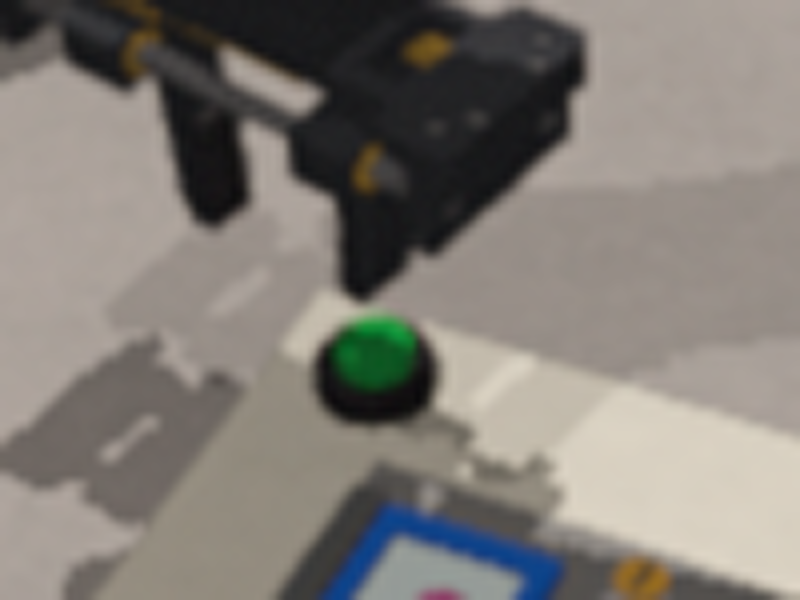

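Run:
```python
from h import *
w=snapshot("wrist");s=env.sense();M=R.from_quat(s["eef_rot"]).as_matrix();p=np.array(s["position"])
print("btn",ray(w,(217,251),.048))
for y in (-.025,-.030,-.035,-.040):
  for z in (-.009,.009): print(y,z,proj(w,p+M@[.019,y,z]).round(0))
crop(w,"w8",150,190,290,295,5.5)
```

```text
btn [ 0.49405405 -0.12829282  0.048     ]
-0.025 -0.009 [[217. 256.]]
-0.025 0.009 [[218. 295.]]
-0.03 -0.009 [[205. 256.]]
-0.03 0.009 [[207. 295.]]
-0.035 -0.009 [[193. 256.]]
-0.035 0.009 [[195. 295.]]
-0.04 -0.009 [[181. 256.]]
-0.04 0.009 [[184. 295.]]
```

View pics/w8.png

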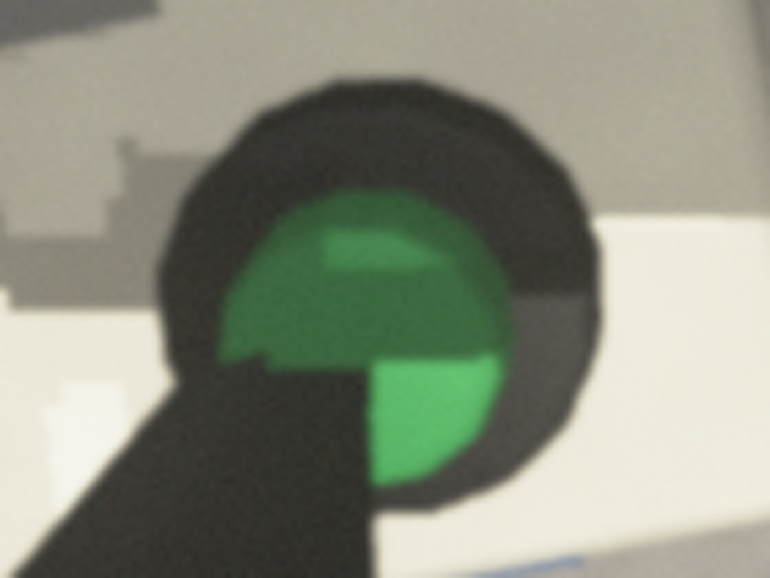

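Call:
carry_out:
  increments: [0, 0.29, -0.04, 0, 0.57, 1.2, 0, 0, 0, 0.57, 1.0, 0, 0, 0, 0.57, 0, 0, 0, 0, 0.57, 0.2, 0, 0, 0, 0.57, 0.2, 0, 0, 0, 0.57, 0.2, 0, 0, 0, 0.57, 0.2, 0, 0, 0, 0.57, 0, 0, 0, 0, 0.57]

```text
t: 36.77
position: [0.4929, -0.1604, 0.065]
eef_rot: [-0.707, 0.006, 0.707, 0.008]
force: [-7.1, 3.9, 22.2]
opening: 0.571
```

```bash
python3 st.py 4
```

```text
t 36.9667 p [ 0.49292 -0.16044  0.06505] std [0. 0. 0.] open 0.5693890146609186
toolY [-0.019 -1.    -0.002] r 0.1659 theta_tcp -1.9905 yaw err 1.78
F [-6.69  2.79 22.07] along toolY -2.71 +- 0.05
```

Run:
```python
from h import *
F=[];T=[]
for i in range(3):
    d=snapshot("scene");s=env.sense();F.append(s["force"]);T.append(s["moment"])
F=np.mean(F,0);T=np.mean(T,0);print(F,T)
M=R.from_quat(s["eef_rot"]).as_matrix();print("tool frame F",M.T@F,"T",M.T@T)
crop(d,"sc17",225,165,285,210,13)
crop(snapshot("wrist"),"w9",150,190,290,295,5.5)
```

```text
[-7.17093396  2.90360881 22.38862759] [1.25252539 1.60891473 0.20058521]
tool frame F [-22.38107782  -2.81297996   7.23037915] T [-0.19725757 -1.63333503 -1.2210516 ]
```

View pics/sc17.png

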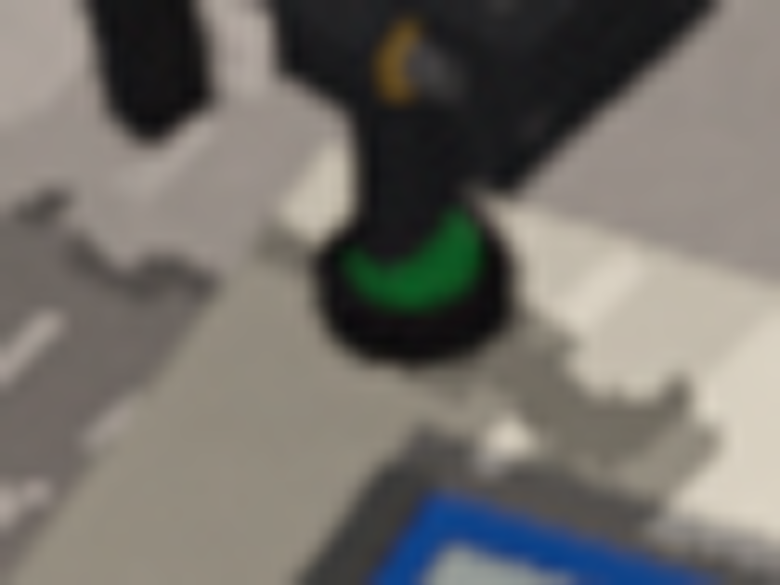

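View pics/w9.png

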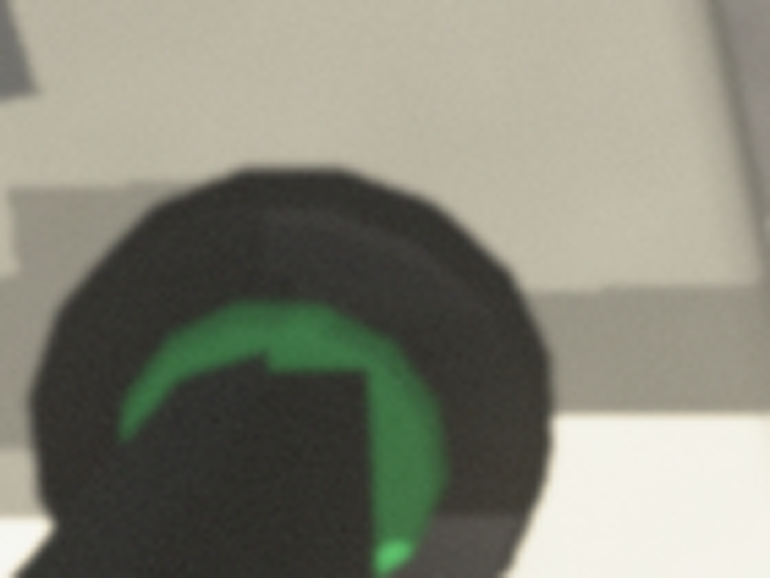

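Run:
```python
from h import *
d=snapshot("scene");a=cv2.imread("pics/scene0.png")[:,:,::-1]
c=np.array([.4943,-.128])
for z in (.03,.042,.046,.048): print(z,proj(d,[[*c,z]]).round(2))
for nm,im in(("before",a),("now",d["pixels"])):
    f=im.astype(int); m=(f[:,:,1]-np.maximum(f[:,:,0],f[:,:,2]))>20
    m[:160]=0;m[210:]=0
    ys,xs=np.nonzero(m); print(nm,xs.min(),xs.max(),ys.min(),ys.max(),len(xs))
o=np.hstack([cv2.resize(im[168:202,238:276],None,fx=10,fy=10,interpolation=cv2.INTER_CUBIC) for im in (a,d["pixels"])])
cv2.imwrite("pics/cmp.png",o[:,:,::-1])
```

```text
0.03 [[256.95 187.54]]
0.042 [[256.66 184.23]]
0.046 [[256.57 183.11]]
0.048 [[256.52 182.55]]
before 251 261 179 188 84
now 252 261 181 188 46
```

View pics/cmp.png

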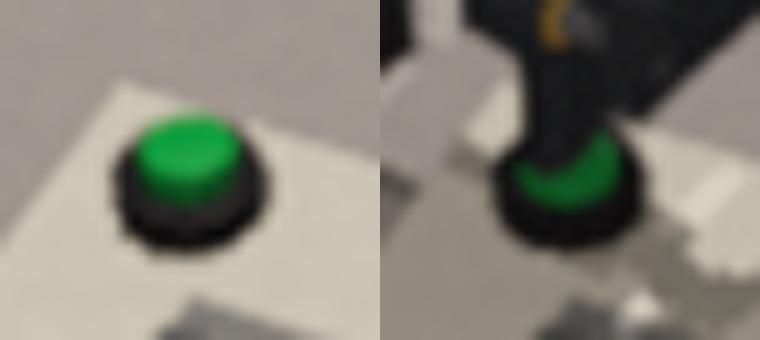

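Call:
carry_out:
  increments: [-0.3, 0, 0, 0, 0.57, 0, 0, 0, 0, 0.57, 0, 0, 0, 0, 0.57]

```text
t: 37.47
position: [0.493, -0.1605, 0.0669]
eef_rot: [-0.707, 0.007, 0.707, 0.007]
force: [-2.0, 0.9, 4.1]
opening: 0.57
```

```bash
python3 st.py 6
```

```text
t 37.7667 p [ 0.49306 -0.16044  0.06661] std [0.     0.     0.0001] open 0.5692364504070637
toolY [-0.019 -1.    -0.   ] r 0.1659 theta_tcp -1.9897 yaw err 1.779
F [-2.53  1.07  4.13] along toolY -1.03 +- 0.18
```

Call:
carry_out:
  increments: [-0.2, 0, 0, 0, 0.57, 0, 0, 0, 0, 0.57, 0, 0, 0, 0, 0.57]

```text
t: 38.02
position: [0.4935, -0.1607, 0.0688]
eef_rot: [0.707, -0.007, -0.707, -0.007]
force: [-1.4, 0.4, 3.0]
opening: 0.571
```

```bash
python3 st.py 6
```

```text
t 38.3167 p [ 0.49351 -0.16066  0.06876] std [0. 0. 0.] open 0.5714378622881481
toolY [-0.019 -1.     0.   ] r 0.166 theta_tcp -1.9868 yaw err 1.776
F [-1.52  0.53  3.06] along toolY -0.5 +- 0.14
```

Call:
carry_out:
  increments: [-0.3, 0, 0, 0, 0.57, 0, 0, 0, 0, 0.57, 0, 0, 0, 0, 0.57]

```text
t: 38.57
position: [0.4938, -0.1607, 0.0719]
eef_rot: [0.707, -0.007, -0.707, -0.007]
force: [-0.5, -0.2, -0.3]
opening: 0.57
```

```bash
python3 st.py 6
```

```text
t 38.8667 p [ 0.49351 -0.16057  0.0717 ] std [0.0001 0.     0.0001] open 0.5681738825057578
toolY [-0.019 -1.     0.   ] r 0.1659 theta_tcp -1.9869 yaw err 1.776
F [ 0.01 -0.22 -0.14] along toolY 0.22 +- 0.19
```

Unloading gave 4.1 N and 3.1 N at 1.6 and 3.7 mm above the stop. That matches the button's spring, so the 65.0 mm stop was the button fully down, and it has come up again. Next I go back to the knob.

Call:
carry_out:
  increments: [-3, 0, 0, 0, 0.4, -3, 0, 0, 0, 0.4, -3, 0, 0, 0, 0.4, 0, -3.34, -2.19, 0, 0.4, 0, -3.34, -2.19, 0, 0.4, 0, -3.34, -2.19, 0, 0.4, 0, -3.34, -2.19, 0, 0.4, 0, -3.34, -2.19, 0, 0.4, 0, 0, 0, 0, 0.4, 0, 0, 0, 0, 0.4, 0, 0, 0, 0, 0.4]

```text
t: 39.78
position: [0.6055, 0.0035, 0.1616]
eef_rot: [-0.707, 0.007, 0.707, 0.007]
force: [0.1, -0.8, 0.2]
opening: 0.397
```

```bash
python3 st.py 5
python3 - <<'E'
from h import *
w=snapshot("wrist");cv2.imwrite("pics/w10.png",w["pixels"][:,:,::-1])
crop(snapshot("scene"),"sc18",210,160,320,245,7)
E
```

```text
t 40.0333 p [0.60535 0.00268 0.16185] std [0.0001 0.0002 0.0001] open 0.3976828708575076
toolY [-0.021 -1.     0.   ] r 0.0749 theta_tcp -0.1716 yaw err -0.041
F [ 0.1  -0.2   0.52] along toolY 0.2 +- 0.25
```

View pics/w10.png

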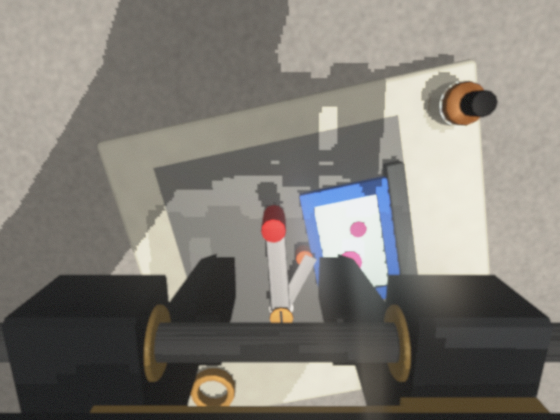

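Run:
```python
from h import *
w=snapshot("wrist");k=ray(w,(274,231),.0815);q=ray(w,(281.5,316),.0535);print(k,q)
c,s=np.cos(.1913),np.sin(.1913)
for a in [(300,194),(386,179)]:
    k=ray(w,a,.038); print((np.array([[c,s],[-s,c]])@(k[:2]-[.5612,-.0228])).round(4))
```

```text
[0.60493215 0.00480358 0.0815    ] [0.53176548 0.00122815 0.0535    ]
[ 0.0562 -0.0009]
[ 0.0543 -0.0601]
```

Call:
carry_out:
  increments: [3, -0.15, 0, 0, 0.4, 3, 0, 0, 0, 0.4, 2.3, 0, 0, 0, 0.4, 0, 0, 0, 0, 0.4, 0, 0, 0, 0, 0.25, 0, 0, 0, 0, 0.25, 0, 0, 0, 0, 0.25]

```text
t: 40.77
position: [0.6073, 0.0054, 0.0806]
eef_rot: [0.708, -0.007, -0.706, -0.007]
force: [-0.4, 0.1, -0.4]
opening: 0.25
```

```bash
python3 st.py 5
python3 - <<'E'
from h import *
crop(snapshot("wrist"),"w11",140,200,420,400,2.8)
E
```

```text
t 41.0167 p [0.60684 0.0058  0.07996] std [0.0003 0.0001 0.0004] open 0.24614957364034945
toolY [-0.019 -1.    -0.   ] r 0.0765 theta_tcp -0.1311 yaw err -0.079
F [0.12 0.09 0.03] along toolY -0.09 +- 0.21
```

View pics/w11.png

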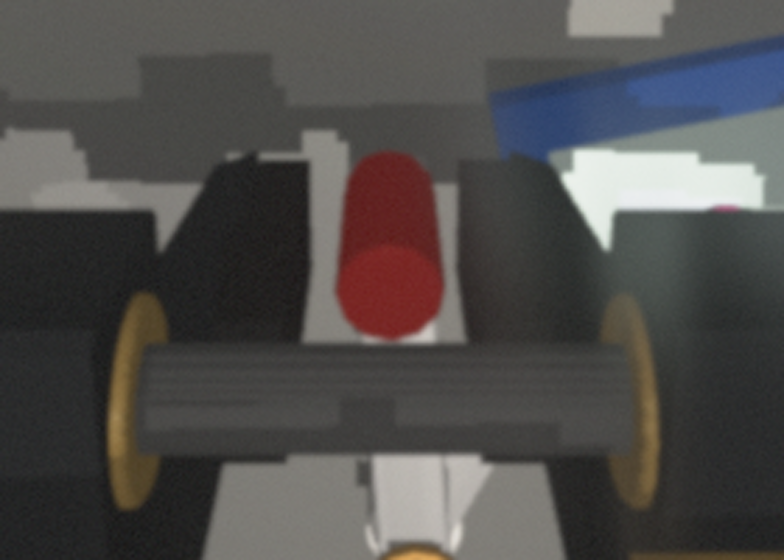

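Call:
carry_out:
  increments: [0, -0.2, 0, -0.03, 0.25, 0, -0.3, 0, -0.05, 0.25, 0, -0.4, 0.01, -0.06, 0.25, 0, -0.6, 0.02, -0.09, 0.25, 0, -0.6, 0.02, -0.09, 0.25, 0, -0.6, 0.02, -0.08, 0.25, 0, -0.6, 0.02, -0.08, 0.25, 0, -0.6, 0.03, -0.08, 0.25, 0, -0.6, 0.02, -0.08, 0.25, 0, -0.6, 0.03, -0.08, 0.25, 0, 0, 0, 0, 0.25]

```text
t: 41.98
position: [0.5885, 0.0517, 0.0788]
eef_rot: [-0.663, -0.244, 0.664, -0.244]
force: [0.3, -1.9, 1.3]
opening: 0.251
```

```bash
python3 st.py 4
python3 - <<'E'
from h import *
crop(snapshot("wrist"),"w12",140,200,420,400,2.8)
E
```

```text
t 42.1833 p [0.58918 0.05229 0.07888] std [0.0002 0.0002 0.    ] open 0.24816725778653614
toolY [ 0.644 -0.765  0.   ] r 0.0778 theta_tcp 0.5251 yaw err -0.017
F [ 0.34 -1.57 -0.23] along toolY 1.42 +- 0.23
```

View pics/w12.png

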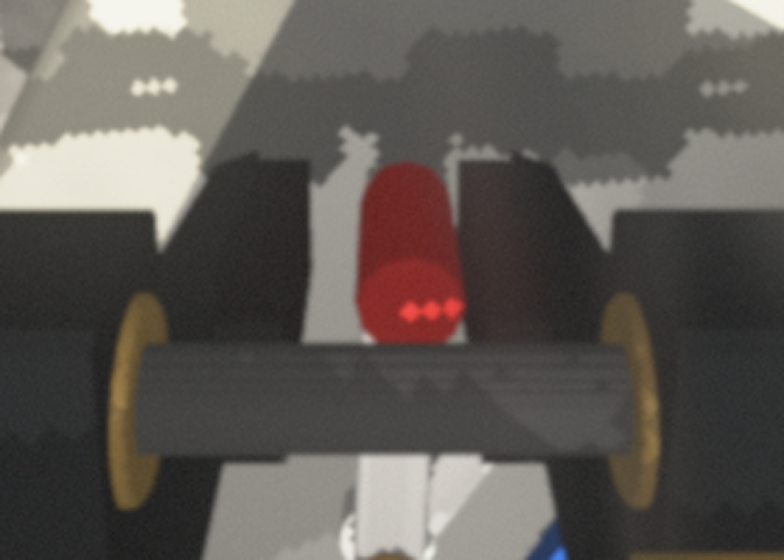

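Call:
carry_out:
  increments: [0, -0.6, 0.03, -0.08, 0.25, 0, -0.6, 0.03, -0.08, 0.25, 0, -0.6, 0.03, -0.08, 0.25, 0, -0.6, 0.03, -0.08, 0.25, 0, -0.6, 0.03, -0.08, 0.25, 0, -0.6, 0.03, -0.08, 0.25, 0, -0.6, 0.03, -0.08, 0.25, 0, -0.6, 0.03, -0.08, 0.25, 0, -0.6, 0.03, -0.08, 0.25, 0, -0.6, 0.03, -0.08, 0.25, 0, -0.6, 0.03, -0.08, 0.25, 0, 0, 0, 0, 0.25]

```text
t: 43.23
position: [0.5312, 0.0793, 0.0791]
eef_rot: [0.498, 0.503, -0.496, 0.503]
force: [0.2, -0.2, -0.3]
opening: 0.255
```

```bash
python3 st.py 4
```

```text
t 43.4333 p [0.53128 0.07932 0.07901] std [0. 0. 0.] open 0.24789003725775804
toolY [1.    0.008 0.001] r 0.0781 theta_tcp 1.3696 yaw err 0.018
F [1.18 0.27 1.09] along toolY 1.18 +- 0.32
```

Clip is at about 1.32 rad. I'll back off a little (+y), then open the fingers and lift clear.

Call:
carry_out:
  increments: [0, 0.15, 0, 0, 0.25, 0, 0.2, 0, 0, 0.25, 0, 0, 0, 0, 0.36, 0, 0, 0, 0, 0.36, -1, 0, 0, 0, 0.36, -2, 0, 0, 0, 0.36, -3, 0, 0, 0, 0.36, -3, 0, 0, 0, 0.36, -3, 0, 0, 0, 0.36, 0, 0, -3, 0, 0.36, 0, 0, -3, 0, 0.36, 0, 0, 0, 0, 0.36]

```text
t: 44.43
position: [0.5331, 0.1458, 0.1998]
eef_rot: [0.497, 0.505, -0.494, 0.503]
force: [0.3, 0.6, -0.3]
opening: 0.359
```

Call:
carry_out:
  increments: [0, 0, -3, 0, 0.36, 0, 0, -3, 0, 0.36, 0, 0, -3, 0, 0.36, 0, 0, 0, 0, 0.36, 0, 0, 0, 0, 0.36]

```text
t: 44.85
position: [0.5319, 0.2308, 0.1989]
eef_rot: [0.497, 0.504, -0.497, 0.503]
force: [0.7, -0.1, -0.3]
opening: 0.356
```

```bash
python3 st.py 3
python3 - <<'E'
from h import *
crop(snapshot("scene"),"sc20",200,170,350,280,5)
d=snapshot("side");crop(d,"si20",210,170,340,275,6)
E
```

```text
t 45.0 p [0.53252 0.22787 0.19896] std [0.0002 0.0007 0.    ] open 0.360139111788381
toolY [ 1.     0.008 -0.   ] r 0.2267 theta_tcp 1.3706 yaw err 0.017
F [ 0.02 -0.25  0.48] along toolY 0.01 +- 0.41
```

View pics/sc20.png

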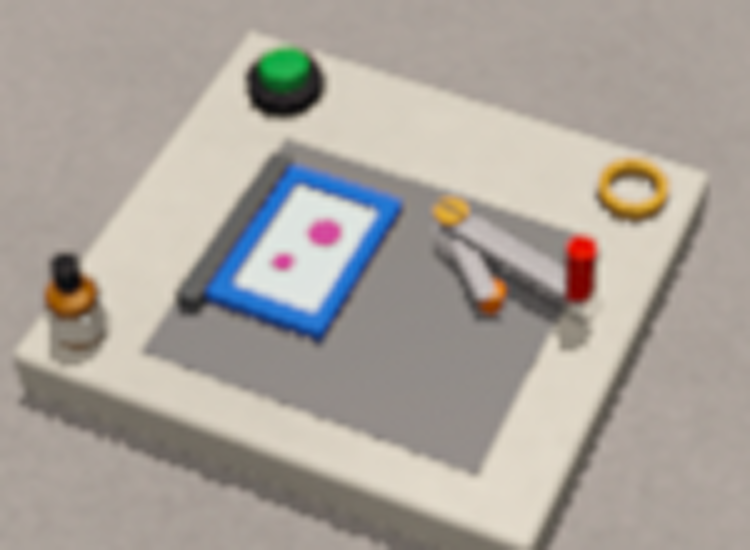

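View pics/si20.png

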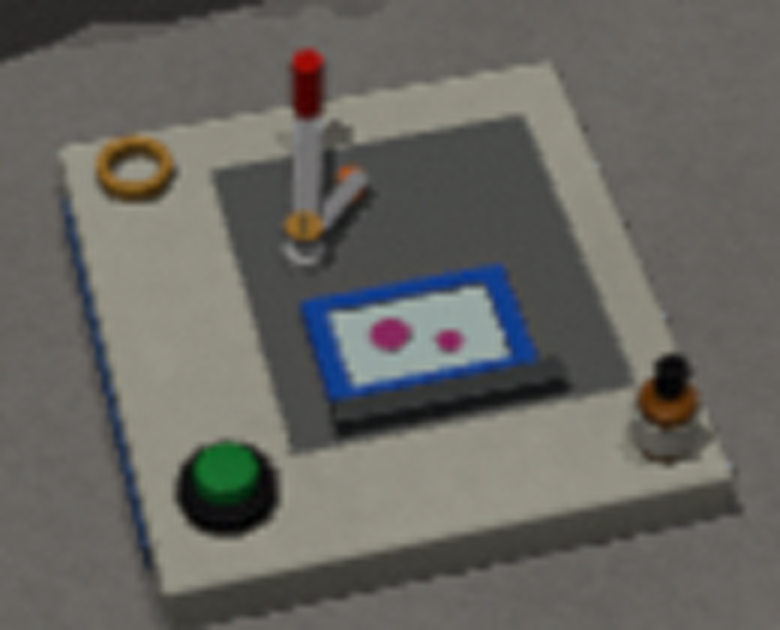

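The slide is flush on the fence with no gap in either view. The clip is open wider than at the start, with the knob at scene crop (580,250), and the button is up. The bottle and ring have not moved.

Run:
```python
from h import *
f=lambda p,n,o:((p[0]+.5)/n-.5+o,(p[1]+.5)/n-.5+170)
d=snapshot("side");k=ray(d,f((308,60),6,0)+np.array([210,0]),.0815);v=k[:2]-[.5305,.0012];print(np.hypot(*v),np.arctan2(v[1],v[0])-.1913)
print(workorder.sign_off())
```

```text
0.07625006580817081 1.3164645208780632
the job is handed in; nothing more can be done
None
```

I've handed the job in after about 45 s of robot time. The clip pushed the slide home and held it alone. I then pressed the capture button and swung the clip clear again.

- **Clamping:** I swung the knob between loosely open jaws until the slide was on the fence, then pressed on and let go. The knob force rose from a 4.9 N baseline to about 7.65 N, which puts roughly 5–6 N on the nose. By swing angle alone I'd put it higher, at about 7 N, because the force rose only about 60% as fast as the quoted stiffness. I trusted the force.
- **Capture button:** I pressed it twice. The first press, with both fingers closed, stopped at what looked like the collar, so I pressed again with one finger. Both stopped at a tool height of 65 mm, with about 22 N on the second. On release the force fell off as the button spring should, so that stop was the button fully down. The fingertips seem to sit about 4 mm lower than their quoted length.
- **Last checks:** The final pictures show the slide flush and square on its fence, with corners at about -59 to -60 mm against the -60 mm fence face. The clip is at about 1.32 rad (75°), the button is up, and the bottle and ring are unmoved. The gripper was clear of everything. I did not re-check the items off the deck after the job.

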